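Load the cassette under the reading head and bar it in

TASK

Push the grey cassette up the little ramp until it rests against the stop at the top, under the reading head. Then stand the keeper bar in the two open slots behind it, both ends fully down and its grip tab upright, so that the cassette cannot slide back out. Leave the sample pot, the clear bottle and the glass jar where they are.

Things in the scene. Friction and masses are not known exactly. Their poses are not given: they have to be found in the camera images.
- ramp: Fixed loading ramp on a base plate 375 x 130 mm. Origin on the worktop; x points up the ramp, level, on its centre line; y left; z up (this is the ramp frame). Level apron, top at z 8 mm, from x -175 to -40 mm; there a 10 degree slope begins and rises to the stop at x 150. Side guides 14 mm high, 70 mm apart inside, run along the slope; from x -20 to -90 they flare out to 104 mm
- stop_foot (a point): Middle of the foot of the stop's face, where it meets the slope (x 150, z 41.5 mm in the ramp frame). The stop is flat, 32 mm high, square to the slope
- slot_left (a point): Middle of the floor of the left slot, in a cradle beside the slope (ramp frame x 29, y 41, z 42 mm; cradle from y 35 to 47). The slot is open at the top and to both sides, runs along y and is 21 mm wide in x; its walls are straight for 13 mm, above that the mouth widens to about 28 mm; the cradle's top is at z 68 mm
- slot_right (a point): The same for the right slot (cradle from y -35 to -47 mm)
- head_edge (a point): Middle of the lower front edge (ramp frame x 40, z 240 mm) of the grey reading head, 140 mm wide, 30 thick, that overhangs the ramp from x 40 to 200 on posts at x 186, y +-55. A gripper pointing straight down cannot push the cassette home or set the bar: lean the tool 25 to 40 degrees, fingertips up-ramp, wrist towards the apron
- cassette: Grey plastic box 100 mm long (x), 62 wide (y), 36 high, about 0.2 kg, pale panel on top, dark grip lines near its tail. Origin in the centre of its underside; x points to its nose. Starts on the apron, nose to the slope; friction holds it anywhere on the slope. Home, the top edge of its tail is at x 45 mm in the ramp frame, about 8 mm clear of a bar in mid-slot
- cassette_nose (a point): Middle of the lower edge of the cassette's nose
- cassette_tail (a point): Centre of the cassette's tail face (the face to push on), 18 mm above its underside
- keeper: Loose bar 130 mm long (y), 16 wide (x), 14 high, about 0.16 kg, with an upright black grip tab in its middle, 16 mm (x) by 18 mm (y), from 14 to 60 mm above the underside. Origin in the centre of the underside; stands on the worktop, tab up. The tab's two faces that look along the bar can be pinched with the tool leaning square to the bar. Either way round fits
- keeper_left (a point): Underside of the bar 41 mm to the +y side of its middle, where it sits on a slot floor
- keeper_right (a point): Underside of the bar 41 mm to the -y side of its middle
- keeper_tab (a point): Centre of the top of the grip tab, 60 mm above the bar's underside
- pot: Bystander: low round sample pot with a white lid, 68 mm across, 43 mm high; origin under its centre
- clear_bottle: Bystander: clear bottle, 54 mm across, 138 mm high; origin under its centre
- glass_jar: Bystander: open glass jar, 56 mm across, 42 mm high; origin under its centre
There are look-alikes about, which are no part of the job. Leave any orange look-alike of the cassette alone.

How it is judged (in metres and radians):
On the way:
1. the cassette is at the top of the ramp against the stop, before the bar is set (x of cassette_nose in the frame of stop_foot between -0.006 and 0.006 m and z of cassette_nose in the frame of stop_foot between -0.006 and 0.006 m and angle between the x axis of cassette and the x axis of ramp, either way round below 0.26 rad), for 0.2 s.
At the end, for the whole second after the job is handed in: The cassette lies on the slope, nose within 6 mm of the stop; the keeper bar lies in both slots, its underside within 4 mm of the slot floors at both ends, centred sideways within 20 mm, tab upright within 11 degrees; both at rest (all of step 1 and z of keeper_left in the frame of ramp between 0.038 and 0.046 m and x of keeper_left in the frame of ramp between 0.023 and 0.035 m and z of keeper_right in the frame of ramp between 0.038 and 0.046 m and x of keeper_right in the frame of ramp between 0.023 and 0.035 m and y of keeper in the frame of ramp between -0.02 and 0.02 m and angle between keeper's own z axis and vertical below 0.2 rad and linear speed of each of cassette, keeper below 0.01 m/s); the robot touches nothing.
It fails at once if the sample pot is knocked over or moved more than 40 mm (distance of pot from where it was at the start of the episode above 0.04 m or angle between pot's own z axis and vertical above 0.5 rad).
It fails at once if the clear bottle is knocked over or moved more than 40 mm (distance of clear_bottle from where it was at the start of the episode above 0.04 m or angle between clear_bottle's own z axis and vertical above 0.5 rad).
It fails at once if the glass jar is knocked over or moved more than 40 mm (distance of glass_jar from where it was at the start of the episode above 0.04 m or angle between glass_jar's own z axis and vertical above 0.5 rad).
It also fails if it takes over 54 s, if anything falls off the work surface, if the arm or the gripper's body presses on something with over 40 N, if the wrist force passes 120 N, or if a joint passes its speed limit or range.

ROBOT

A 6-joint arm with a two-finger parallel gripper is mounted at the origin on a cart in front of the work surface, level with it; the furniture and walls round the work are solid. World frame = base frame: x ahead of the robot, y to its left, z up, the work surface at z = 0. Lengths are in m, angles in degrees, forces in N, time in s.
With the tool pointing down it reaches from about 0.3 to 0.75 m from the base axis. Payload 8.5 kg.
Tool frame: the origin (TCP) lies on the centre line of the jaws, within the pads' length; the fingertips stand 14 mm ahead of it and the grasp point (between the pads) lies 5 mm behind it; z points along the fingers, y is the direction in which the jaws open and shut (so a half turn about z gives the same grasp; the last joint's range is limited). The gripper opens to 85 mm and grips with 20 to 120 N. Pads are 22 mm wide; open, the fingers measure 114 mm over their backs; the gripper's body (76 mm by 85 mm) begins 54 mm behind the grasp point. The pads swing forward as they close: fully open they stand 13 mm farther back than shut.
Start: joints at [63.524, 21.807, 74.336, -0, 83.858, -12.336], TCP at [0.134, 0.533, 0.245] pointing down, gripper open.
Joint ranges: [-178.18, 178.18], [-50.72, 133.34], [12.68, 142.11], [-81.47, 261.47], [9.98, 163.14], [-165.26, 165.26]. Speed limits (degrees/s): [136.94, 136.94, 180, 180, 180, 180].

INTERFACE

Orientations are given as a 3x3 rotation matrix whose columns are the frame's x, y, z axes.
In Python, from rig import env, optics, order, finder gives the robot as it stands.
- The arm moves only by the tool play_rows, never from a script. Its argument "commands" is a list of rows, each an object of numbers: "grip": the closure, from -1 (fully open) to 1 (shut); "x", "y", "z": the shift along the tool's x, y, z in m; "rx", "ry", "rz": the turn, a rotation vector about the tool's x, y, z in rad. A call has 1 to 12 rows; each row shifts and turns the commanded pose from where the row before left it, along the tool's axes as they then stand; what a row does not reach is not made up. A row lasts 1/8 s, in which the tool goes at most 62.5 mm and 10.7 degrees, less where a joint would pass 70% of its speed; a pose out of reach is approached as far as the arm can. A call is refused whole if a number of a shift passes 0.0625 or a number of a turn 0.188, either way. A call with a gripper value outside its range is refused whole. The fingers move at their own pace and stop on an object; "squeeze" is the grip in N (left out, the last holds). Time passes only in rows, so rows that do not move let the fingers close. It gives the time, the measured TCP pose, the force and the opening at its end, in the units of the state.
- env.observe(): the state, without advancing time (a new reading comes with each control period).
- optics.get_image(name): name is "side" or "top" or "wrist"; returns a dict with "color" (420x560x3 uint8, blue, green, red), "range_z" (420x560 float32, m along the optical axis (not along the pixel's ray), 0 where there is no reading), "fov_y" (degrees; the focal length in pixels is half the picture's height over the tangent of half this angle, whatever the lens; pixels are square), "cx", "cy" (the principal point, pixels), "cam_to_world" (4x4, takes a point from camera to world coordinates). Camera axes: x right, y down, z forward; pixel columns grow to the right and rows downward; lengths in m; the calibration is good to about 2 mm. A picture is of the moment at which its call begins.
- order.close_job(): hands the job in, once; it reports no verdict.
Trained networks look in the newest picture that a camera, given by its name, has taken for a name from the list of things; names that differ only in an ending like _2 or _b are one class to them, and where a whole thing is asked for, a point or a joint stands for the part that bears it (a point fixed in the world has none). Each returns a list of dicts, best first, with "conf" (0 to 1); they miss things now and then, are a little off and sometimes report something else, mostly with a low value. They report only what shows in the picture. A call takes as long as a camera call. They do not tell look-alikes from the thing itself.
- finder.boxes_of(camera, thing): "point" ([x, y, z] in m, in world coordinates, good to about 4 mm: the middle of the surface that is visible of it).
The state is a dict: "time_s": time; "q": joint angles; "qvel": joint speeds; "joint_efforts": joint torques, N m; "position": TCP position; "tool_rot": TCP orientation; "ft_force": force on the tool from outside, world axes, zero at the start; "wrist_torque": the same for the moment, N m; "grip_width": finger opening in m.
Only numpy, scipy, OpenCV 4.12 (cv2) and the standard library are available. Lean on these libraries where they do the work, as an engineer would, in place of code of your own. Each camera call takes 0.05 s, during which the arm holds its last target.

## Working session

There is one attempt and no reset: what is moved stays moved. The work goes in short steps, Python scripts to look and compute and a tool call to move; the robot and the scene stay as the last step left them, time stands still between calls to the robot, and variables do not carry over. Pictures are saved under pics/ and viewed, and the job is handed in when it is done.

Besides the shell and the picture viewer there is one more tool, called as name(argument=value, ...), one argument or row to a line, values as JSON. play_rows: Moves the arm, as the interface text tells. Its arguments: {"type":"object","properties":{"commands":{"type":"array"},"squeeze":{"type":"number"}},"required":["commands"]}

```bash
ls; mkdir -p pics
cat > h.py <<'E'
import numpy as np,cv2,sys
from rig import env,optics,order,finder
def snap(name,fn):
    d=optics.get_image(name); cv2.imwrite('pics/'+fn+'.png',d['color']); np.savez('pics/'+fn+'.npz',**{k:np.array(v) for k,v in d.items()}); return d
def w(d,u,v):
    f=d['color'].shape[0]/2/np.tan(np.radians(float(d['fov_y']))/2); z=d['range_z'][int(round(v)),int(round(u))]
    p=np.array([(u-d['cx'])/f*z,(v-d['cy'])/f*z,z,1]); return (np.array(d['cam_to_world'])@p)[:3]
def cloud(d):
    z=np.array(d['range_z']);H,W=z.shape;f=H/2/np.tan(np.radians(float(d['fov_y']))/2)
    u,v=np.meshgrid(np.arange(W),np.arange(H)); T=np.array(d['cam_to_world'])
    P=np.stack([(u-d['cx'])/f*z,(v-d['cy'])/f*z,z],-1)@T[:3,:3].T+T[:3,3]; P[z==0]=np.nan; return P
def proj(d,p):
    T=np.linalg.inv(np.array(d['cam_to_world'])); c=T[:3,:3]@np.array(p)+T[:3,3]; f=d['color'].shape[0]/2/np.tan(np.radians(float(d['fov_y']))/2)
    return c[0]/c[2]*f+d['cx'],c[1]/c[2]*f+d['cy']
E
python3 - <<'E'
from h import *
np.set_printoptions(precision=4,suppress=True)
for n in ['side','top','wrist']:
    d=snap(n,n+'0'); print(n,np.array(d['cam_to_world']),d['fov_y'])
    for t in ['ramp','cassette','keeper','pot','clear_bottle','glass_jar']:
        for r in finder.boxes_of(n,t): print(t,round(r['conf'],2),np.round(r['point'],3),np.round(proj(d,r['point'])))
print(env.observe())
E
```

```text
pics
side [[-0.9473 -0.1905  0.2574  0.1556]
 [-0.32    0.5936 -0.7384  0.8887]
 [-0.0121 -0.7819 -0.6233  1.0671]
 [ 0.      0.      0.      1.    ]] 54.79269756970516
ramp 0.87 [ 0.617 -0.318  0.057] [274. 209.]
cassette 0.81 [ 0.439 -0.22   0.043] [310. 236.]
cassette 0.73 [ 0.451 -0.692  0.039] [335. 172.]
keeper 0.52 [0.47  0.183 0.012] [265. 324.]
pot 0.66 [ 0.402 -0.041  0.045] [306. 271.]
pot 0.49 [ 0.455 -0.506  0.078] [325. 186.]
glass_jar 0.75 [0.438 0.342 0.029] [255. 369.]
glass_jar 0.28 [ 0.44  -0.219  0.041] [310. 237.]
top [[-0.0753 -0.8637  0.4984 -0.4107]
 [-0.9971  0.072  -0.0258 -0.1107]
 [-0.0136 -0.4989 -0.8666  1.8054]
 [ 0.      0.      0.      1.    ]] 45.33964435257232
ramp 0.74 [ 0.596 -0.322  0.037] [318. 213.]
cassette 0.98 [ 0.438 -0.236  0.044] [301. 248.]
cassette 0.89 [ 0.461 -0.701  0.036] [418. 235.]
cassette 0.18 [0.466 0.167 0.012] [199. 253.]
keeper 0.5 [0.466 0.168 0.017] [198. 253.]
keeper 0.3 [ 0.598 -0.319  0.039] [318. 212.]
pot 0.78 [ 0.399 -0.06   0.041] [256. 261.]
clear_bottle 0.83 [ 0.444 -0.521  0.094] [376. 236.]
clear_bottle 0.72 [ 0.594 -0.328  0.044] [320. 212.]
glass_jar 0.73 [0.433 0.337 0.025] [154. 263.]
wrist [[ 0.245   0.9183  0.311   0.0545]
 [ 0.9695 -0.2325 -0.0774  0.5539]
 [ 0.0012  0.3205 -0.9472  0.373 ]
 [ 0.      0.      0.      1.    ]] 67.79034947387149
{'time_s': 1.05, 'q': array([ 63.5243,  21.8078,  74.3353,  -0.0013,  83.8585, -12.3338]), 'qvel': array([ 0.0258,  0.0077, -0.0176, -0.0303,  0.1307, -0.0312]), 'joint_efforts': array([ -0.0022, -44.8333, -23.1462,  -0.0003,   0.0006,   0.    ]), 'position': array([0.1344, 0.5333, 0.2453]), 'tool_rot': array([[-0.9697,  0.2443,  0.    ],
       [ 0.2443,  0.9697, -0.    ],
       [-0.    , -0.    , -1.    ]]), 'ft_force': array([-0.0469, -0.3026,  0.8112]), 'wrist_torque': array([-0.0129, -0.0139,  0.003 ]), 'grip_width': 0.08552547765602453}
```

Run:
```python
import cv2
for n in['side0','top0']:
    i=cv2.imread(f'pics/{n}.png')
    cv2.imwrite(f'pics/{n}b.png',cv2.resize(i,(800,600),interpolation=cv2.INTER_CUBIC))
i=cv2.imread('pics/top0.png'); cv2.imwrite('pics/top0c.png',cv2.resize(i[150:320,160:440],None,fx=2.8,fy=2.8,interpolation=cv2.INTER_CUBIC))
```

```text
(no output)
```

View pics/side0b.png

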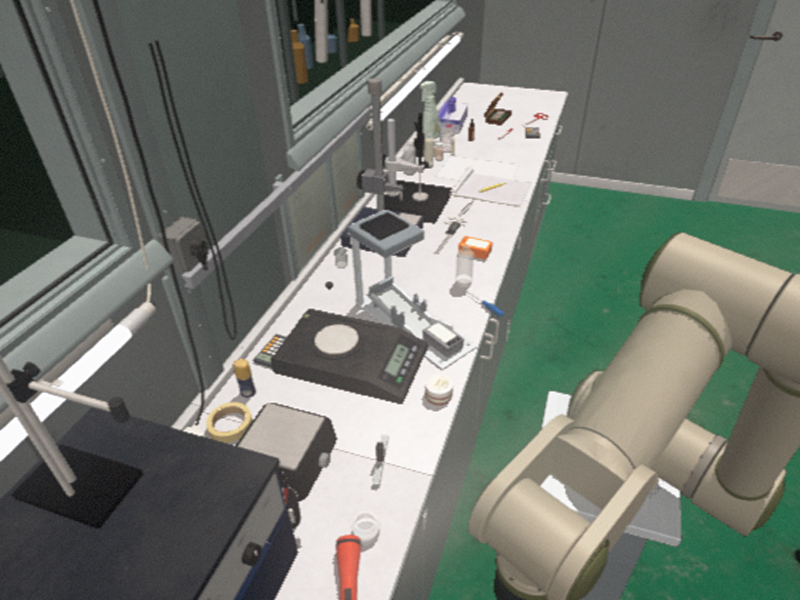

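View pics/top0b.png

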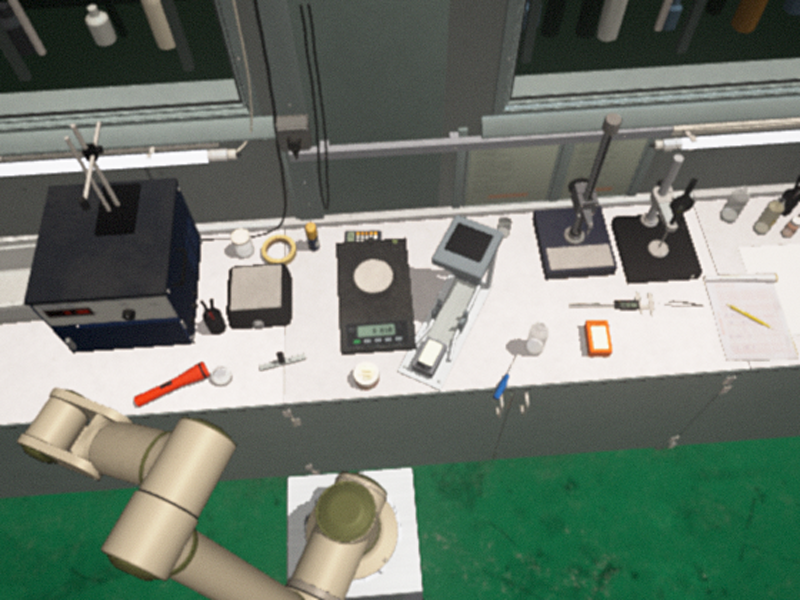

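View pics/top0c.png

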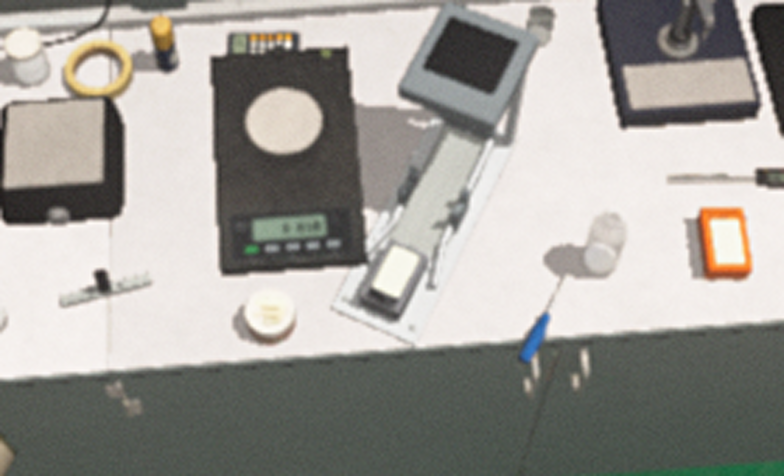

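Run:
```python
import numpy as np,cv2
from h import cloud
np.set_printoptions(precision=4,suppress=True)
for n in ['top0','side0']:
    d=dict(np.load(f'pics/{n}.npz')); P=cloud(d); 
    tbl=P[(np.abs(P[...,2])<.02)&(P[...,0]>.3)&(P[...,0]<.8)&(np.abs(P[...,1])<.8)]
    print(n,'table z',np.median(tbl[:,2]),np.std(tbl[:,2]))
    # heightmap
    hm=np.zeros((400,700,3),np.uint8)
    m=np.isfinite(P[...,2])&(P[...,0]>.3)&(P[...,0]<.9)&(P[...,1]<.4)&(P[...,1]>-.6)&(P[...,2]<.3)&(P[...,2]>-.02)
    np.save(f'pics/{n}_P.npy',P)
    x=P[m]; c=d['color'][m]
    z=x[:,2]
    # region of ramp
    r=(x[:,0]>.35)&(x[:,0]<.8)&(x[:,1]<-.12)&(x[:,1]>-.5)&(z>.0045)&(z<.012)
    q=x[r][:,:2]; print(len(q), cv2.minAreaRect((q*1000).astype(np.float32)))
    h=(x[:,0]>.4)&(x[:,1]<-.12)&(x[:,1]>-.7)&(z>.2)&(z<.3); q=x[h]; print('head',len(q),q.mean(0) if len(q) else 0, cv2.minAreaRect((q[:,:2]*1000).astype(np.float32)) if len(q) else 0, np.median(q[:,2]))
    k=(x[:,1]>.07)&(x[:,1]<.27)&(x[:,0]>.38)&(x[:,0]<.55)&(z>.008)&(z<.08); q=x[k]; print('keeper',len(q),q.mean(0),q[:,2].max(),cv2.minAreaRect((q[:,:2]*1000).astype(np.float32)))
    s=(x[:,1]>-.33)&(x[:,1]<-.14)&(x[:,0]>.36)&(x[:,0]<.53)&(z>.036)&(z<.06);q=x[s]; print('cass',len(q),q.mean(0),cv2.minAreaRect((q[:,:2]*1000).astype(np.float32)),np.median(q[:,2]))
```

```text
top0 table z -0.0020927292472099346 0.006377010364953976
898 ((573.2431640625, -313.22894287109375), (372.971435546875, 444.42333984375), 89.82472229003906)
head 1473 [ 0.6267 -0.3447  0.269 ] ((637.5741577148438, -347.2499694824219), (141.86013793945312, 170.434326171875), 59.11377716064453) 0.2694820931355326
keeper 157 [0.4644 0.1694 0.0212] 0.06248222651603297 ((463.6741943359375, 165.76373291015625), (162.2267303466797, 180.49867248535156), 0.770724892616272)
cass 540 [ 0.4629 -0.2123  0.0438] ((456.24884033203125, -233.21072387695312), (189.8605499267578, 145.07017517089844), 88.32498168945312) 0.04310561712108263
side0 table z -0.0004604782015702469 0.004772229618668924
543 ((568.2950439453125, -319.3134765625), (357.1282043457031, 433.6188049316406), 89.58982849121094)
head 1121 [ 0.6339 -0.3262  0.2668] ((638.68505859375, -346.555908203125), (143.8907928466797, 169.77072143554688), 59.74412155151367) 0.2698113412212463
keeper 202 [0.467  0.1802 0.0243] 0.062011075434093677 ((469.245361328125, 173.99911499023438), (16.485393524169922, 130.97621154785156), 11.601956367492676)
cass 490 [ 0.4639 -0.213   0.0447] ((456.837646484375, -233.89894104003906), (188.30453491210938, 145.02915954589844), 89.5710220336914) 0.044409336632975305
```

```bash
cat >> h.py <<'E'
from scipy.spatial.transform import Rotation as R, Slerp
import json
def pose(yaw,lean):
    # tool y = ramp-like y axis at yaw, z leaned forward along yaw dir
    a=np.radians(yaw);l=np.radians(lean)
    fx=np.array([np.cos(a),np.sin(a),0]); y=np.array([-np.sin(a),np.cos(a),0]); z=fx*np.sin(l)-np.array([0,0,1])*np.cos(l)
    return np.stack([np.cross(y,z),y,z],1)
def plan(wps,grip,p=None,Rm=None,n=None):
    if p is None:
        s=env.observe(); p=s['position'].copy(); Rm=s['tool_rot'].copy()
    rows=[]
    for k,(tp,tR,*nn) in enumerate(wps):
        tp=np.array(tp,float); dist=np.linalg.norm(tp-p); rv=R.from_matrix(Rm.T@tR).as_rotvec(); ang=np.degrees(np.linalg.norm(rv))
        N=nn[0] if nn else int(max(1,np.ceil(dist/.05),np.ceil(ang/8.5)))
        sl=Slerp([0,1],R.from_matrix([Rm,tR])); p0=p.copy()
        for i in range(1,N+1):
            q=p0+(tp-p0)*i/N; Q=sl(i/N).as_matrix()
            d=np.round(Rm.T@(q-p),4); r=np.round(R.from_matrix(Rm.T@Q).as_rotvec(),3)
            p=p+Rm@d; Rm=Rm@R.from_rotvec(r).as_matrix()
            row={'grip':grip}
            for a,b in zip(['x','y','z','rx','ry','rz'],list(d)+list(r)):
                if b: row[a]=float(b)
            rows.append(row)
    print(len(rows)); print(json.dumps(rows)); return p,Rm
YAW=-30.6; O=np.array([.535,-.286])
def ramp(x,y,z,yaw=None,o=None):
    a=np.radians(YAW if yaw is None else yaw); o=O if o is None else o
    return np.array([o[0]+x*np.cos(a)-y*np.sin(a),o[1]+x*np.sin(a)+y*np.cos(a),z])
E
python3 - <<'E'
from h import *
p,r=plan([([.36,.30,.27],pose(0,10),6),([.40,.10,.27],pose(-10,15),5)],-1)
plan([([.42,-.07,.27],pose(-25,20)),(ramp(-.20,0,.25),pose(-30.6,25))],.3,p,r)
E
```

```text
11
[{"grip": -1, "x": -0.046, "y": -0.0285, "z": -0.0041, "rx": -0.004, "ry": -0.029, "rz": -0.041}, {"grip": -1, "x": -0.0448, "y": -0.0304, "z": -0.0029, "rx": -0.003, "ry": -0.029, "rz": -0.041}, {"grip": -1, "x": -0.0437, "y": -0.0322, "z": -0.0017, "rx": -0.004, "ry": -0.029, "rz": -0.041}, {"grip": -1, "x": -0.0423, "y": -0.0339, "z": -0.0007, "rx": -0.003, "ry": -0.029, "rz": -0.041}, {"grip": -1, "x": -0.0409, "y": -0.0356, "z": 0.0005, "rx": -0.004, "ry": -0.029, "rz": -0.041}, {"grip": -1, "x": -0.0394, "y": -0.0373, "z": 0.0015, "rx": -0.004, "ry": -0.029, "rz": -0.041}, {"grip": -1, "x": -0.0079, "y": -0.04, "z": 0.0014, "rx": 0.008, "ry": -0.017, "rz": 0.034}, {"grip": -1, "x": -0.0092, "y": -0.0397, "z": 0.0018, "rx": 0.007, "ry": -0.018, "rz": 0.034}, {"grip": -1, "x": -0.0105, "y": -0.0394, "z": 0.0023, "rx": 0.008, "ry": -0.017, "rz": 0.034}, {"grip": -1, "x": -0.0118, "y": -0.0389, "z": 0.0029, "rx": 0.008, "ry": -0.017, "rz": 0.034}, {"grip": -1, "x": -0.0131, "y": -0.0385, "z": 0.0033, "rx": 0.007, "ry": -0.018, "rz": 0.034}]
7
[{"grip": 0.3, "x": -0.0119, "y": -0.041, "z": 0.0032, "rx": 0.02, "ry": -0.022, "rz": 0.062}, {"grip": 0.3, "x": -0.0143, "y": -0.0401, "z": 0.0043, "rx": 0.02, "ry": -0.021, "rz": 0.063}, {"grip": 0.3, "x": -0.0167, "y": -0.039, "z": 0.0053, "rx": 0.019, "ry": -0.022, "rz": 0.063}, {"grip": 0.3, "x": -0.0189, "y": -0.0378, "z": 0.0066, "rx": 0.02, "ry": -0.021, "rz": 0.062}, {"grip": 0.3, "x": 0.0034, "y": -0.0426, "z": 0.0059, "rx": 0.012, "ry": -0.029, "rz": 0.03}, {"grip": 0.3, "x": 0.0022, "y": -0.0425, "z": 0.0062, "rx": 0.013, "ry": -0.029, "rz": 0.03}, {"grip": 0.3, "x": 0.0012, "y": -0.0426, "z": 0.0068, "rx": 0.012, "ry": -0.03, "rz": 0.03}]
```

Candidates in the top image:
- **Cassette:** the grey box at (301,248) or the orange look-alike at (418,235). I choose the grey one, on the ramp's apron.
- **Keeper:** the bar with the black tab at (198,253) or the dark-handled rod at about (440,213). I choose the first. Its measured size of 131 x 16 mm and 62 mm height match.

The close crop confirms both choices.

play_rows(
  commands=[
    {"grip":-1,"x":-0.046,"y":-0.0285,"z":-0.0041,"rx":-0.004,"ry":-0.029,"rz":-0.041},
    {"grip":-1,"x":-0.0448,"y":-0.0304,"z":-0.0029,"rx":-0.003,"ry":-0.029,"rz":-0.041},
    {"grip":-1,"x":-0.0437,"y":-0.0322,"z":-0.0017,"rx":-0.004,"ry":-0.029,"rz":-0.041},
    {"grip":-1,"x":-0.0423,"y":-0.0339,"z":-0.0007,"rx":-0.003,"ry":-0.029,"rz":-0.041},
    {"grip":-1,"x":-0.0409,"y":-0.0356,"z":0.0005,"rx":-0.004,"ry":-0.029,"rz":-0.041},
    {"grip":-1,"x":-0.0394,"y":-0.0373,"z":0.0015,"rx":-0.004,"ry":-0.029,"rz":-0.041},
    {"grip":-1,"x":-0.0079,"y":-0.04,"z":0.0014,"rx":0.008,"ry":-0.017,"rz":0.034},
  ],
)

```text
time_s: 1.92
position: [0.3697, 0.2585, 0.2703]
tool_rot: [[-0.981, 0.037, 0.192], [0.036, 0.999, -0.008], [-0.192, -0.001, -0.981]]
ft_force: [0.6, -0.3, -0.3]
grip_width: 0.0855
```

Run:
```python
from h import *
d=snap('wrist','wrist1'); s=env.observe(); print(s['time_s'],s['position'],s['tool_rot'],s['q'])
```

```text
1.975 [0.3690925  0.25565605 0.27000537] [[-0.98061789  0.03983489  0.19183776]
 [ 0.03847292  0.99920105 -0.01082075]
 [-0.19211554 -0.00323046 -0.981367  ]] [ 22.17622159   6.90682734  91.69924644  -4.98863229  71.43016202
 -64.38157312]
```

View pics/wrist1.png

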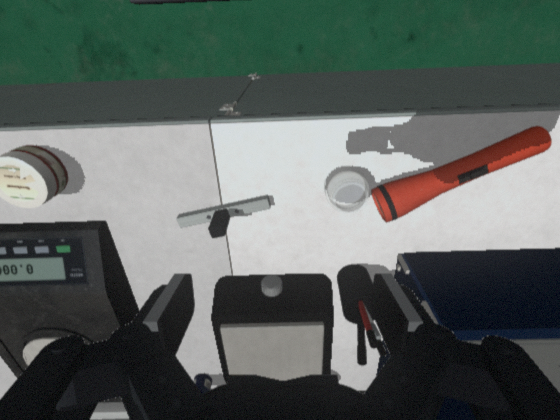

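```bash
cat > kp.py <<'E'
from h import *
def keeper(fn,c=(.469,.174)):
    d=dict(np.load(f'pics/{fn}.npz')); P=cloud(d).reshape(-1,3); P=P[np.isfinite(P[:,2])]
    near=np.hypot(P[:,0]-c[0],P[:,1]-c[1])<.09
    q=P[near]; print('tbl',np.median(q[np.abs(q[:,2])<.006][:,2]))
    b=q[(q[:,2]>.009)&(q[:,2]<.020)]; t=q[(q[:,2]>.045)&(q[:,2]<.07)]; tt=q[(q[:,2]>.055)&(q[:,2]<.07)]
    print('bar',len(b),cv2.minAreaRect((b[:,:2]*1000).astype(np.float32)),np.median(b[:,2]))
    print('tab',len(t),cv2.minAreaRect((t[:,:2]*1000).astype(np.float32)),'top',len(tt),cv2.minAreaRect((tt[:,:2]*1000).astype(np.float32)),q[:,2].max())
if __name__=='__main__': keeper(sys.argv[1])
E
python3 kp.py wrist1; python3 kp.py side0;python3 kp.py top0
```

```text
tbl -0.0013585488805426815
bar 936 ((470.881591796875, 173.89688110351562), (16.727720260620117, 129.58226013183594), 11.402019500732422) 0.012806090604258746
tab 252 ((470.5965576171875, 174.07537841796875), (16.28681755065918, 18.27882194519043), 10.379350662231445) top 175 ((470.9966125488281, 174.0214385986328), (15.519245147705078, 18.028562545776367), 10.379350662231445) 0.06021710998612545
tbl -0.0008364335376648269
bar 132 ((469.245361328125, 173.99911499023438), (16.485393524169922, 130.97621154785156), 11.601956367492676) 0.013331271527161404
tab 39 ((469.3292236328125, 171.85862731933594), (15.534905433654785, 19.863454818725586), 8.859046936035156) top 28 ((469.3292236328125, 171.48959350585938), (15.134785652160645, 19.543079376220703), 10.38119888305664) 0.062011075434093677
tbl -0.0010134517718616287
bar 88 ((448.4368591308594, 171.7829132080078), (123.35749053955078, 130.4013214111328), 37.70989990234375) 0.012380917948912717
tab 23 ((467.6652526855469, 171.69158935546875), (20.282087326049805, 16.870807647705078), 16.980459213256836) top 16 ((465.888427734375, 170.17544555664062), (12.996883392333984, 17.837200164794922), 65.65660095214844) 0.06248222651603297
```

play_rows(
  commands=[
    {"grip":0.3,"x":-0.0092,"y":-0.0397,"z":0.0018,"rx":0.007,"ry":-0.018,"rz":0.034},
    {"grip":0.3,"x":-0.0105,"y":-0.0394,"z":0.0023,"rx":0.008,"ry":-0.017,"rz":0.034},
    {"grip":0.3,"x":-0.0118,"y":-0.0389,"z":0.0029,"rx":0.008,"ry":-0.017,"rz":0.034},
    {"grip":0.3,"x":-0.0131,"y":-0.0385,"z":0.0033,"rx":0.007,"ry":-0.018,"rz":0.034},
    {"grip":0.3,"x":-0.0119,"y":-0.041,"z":0.0032,"rx":0.02,"ry":-0.022,"rz":0.062},
    {"grip":0.3,"x":-0.0143,"y":-0.0401,"z":0.0043,"rx":0.02,"ry":-0.021,"rz":0.063},
    {"grip":0.3,"x":-0.0167,"y":-0.039,"z":0.0053,"rx":0.019,"ry":-0.022,"rz":0.063},
    {"grip":0.3,"x":-0.0189,"y":-0.0378,"z":0.0066,"rx":0.02,"ry":-0.021,"rz":0.062},
    {"grip":0.3,"x":0.0034,"y":-0.0426,"z":0.0059,"rx":0.012,"ry":-0.029,"rz":0.03},
    {"grip":0.3,"x":0.0022,"y":-0.0425,"z":0.0062,"rx":0.013,"ry":-0.029,"rz":0.03},
    {"grip":0.3,"x":0.0012,"y":-0.0426,"z":0.0068,"rx":0.012,"ry":-0.03,"rz":0.03},
  ],
)

```text
time_s: 3.35
position: [0.3622, -0.1852, 0.2501]
tool_rot: [[-0.779, 0.509, 0.365], [0.461, 0.861, -0.216], [-0.424, -0.0, -0.905]]
ft_force: [0.5, -0.3, -0.8]
grip_width: 0.0299
```

Run:
```python
from h import *
d=snap('wrist','wrist2'); s=env.observe(); print(s['time_s'],s['position'],s['tool_rot'],s['q'],s['grip_width'])
```

```text
3.4 [ 0.36048464 -0.18836817  0.24914115] [[-0.77739698  0.5133772   0.36345259]
 [ 0.46444512  0.85816216 -0.21874285]
 [-0.42419885 -0.00124625 -0.90556821]] [ -49.17737511   -2.99583683  109.20301847    9.89361071   50.21857975
 -113.05722643] 0.029936129061407014
```

View pics/wrist2.png

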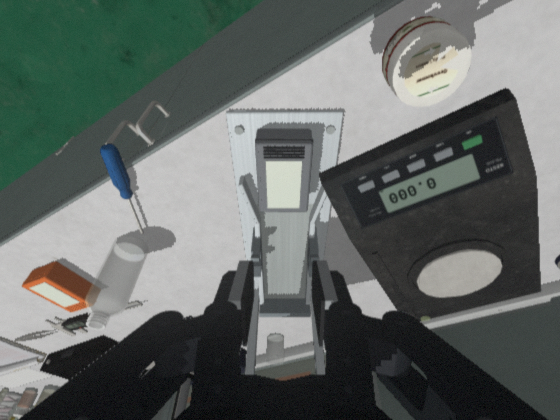

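The wrist picture shows the plate at columns 228-345, the cassette (grip lines at its tail, at (285,152)) on the apron, and the pot at (427,62). Gripper open 30 mm.

Run:
```python
from h import *
np.set_printoptions(precision=4,suppress=True)
d=dict(np.load('pics/wrist2.npz')); P=cloud(d); Q=P.reshape(-1,3); ok=np.isfinite(Q[:,2]); Q=Q[ok]
a=np.radians(-30.6); e=np.array([np.cos(a),np.sin(a)]); n=np.array([-e[1],e[0]])
X=(Q[:,:2]-O)@e; Y=(Q[:,:2]-O)@n; Z=Q[:,2]
m=(X>-.25)&(X<.0)&(np.abs(Y)<.1)
print('table',np.median(Z[m&(np.abs(Z)<.005)]))
ap=m&(Z>.0045)&(Z<.011)&(X<-.06)
pts=np.stack([X,Y],1)[ap]; print('apron',len(pts),np.median(Z[ap]),cv2.minAreaRect((pts*1000).astype(np.float32)))
# edges by x slices
for x0 in np.arange(-.18,-.05,.02):
    s=ap&(np.abs(X-x0)<.01); print(round(x0,2),np.percentile(Y[s],[1,99]),s.sum())
s=ap&(np.abs(Y)<.06); print('xmin',np.percentile(X[s],[.3,1,3]))
c=m&(Z>.036)&(Z<.050)&(np.abs(Y)<.06)&(X<-.04)
pts=np.stack([X,Y],1)[c]; print('cass',len(pts),np.median(Z[c]),cv2.minAreaRect((pts*1000).astype(np.float32)))
# slope plane
sl=(X>-.02)&(X<.1)&(np.abs(Y)<.03)&(Z>.005)&(Z<.06)
A=np.c_[X[sl],Y[sl],np.ones(sl.sum())]; print('slope',sl.sum(),np.linalg.lstsq(A,Z[sl],rcond=None)[0])
# cradles
for sg in (1,-1):
    k=(sg*Y>.03)&(sg*Y<.05)&(Z>.064)&(Z<.072)&(X>-.02)&(X<.09); print('cradle',k.sum(),X[k].min() if k.sum() else 0,X[k].max() if k.sum() else 0,np.percentile(Y[k],[1,99]) if k.sum() else 0)
    xs=np.sort(X[k]); 
    if len(xs): print(np.histogram(xs,bins=np.arange(-.02,.09,.005)))
# head from side/top views
for nme in('side0','top0'):
    PP=np.load(f'pics/{nme}_P.npy').reshape(-1,3); PP=PP[np.isfinite(PP[:,2])]; h=PP[(PP[:,2]>.262)&(PP[:,2]<.28)]
    x=(h[:,:2]-O)@e;y=(h[:,:2]-O)@n; s=(x>.0)&(x<.24)&(np.abs(y)<.1); r=cv2.minAreaRect((np.stack([x,y],1)[s]*1000).astype(np.float32)); print('head',r)
```

```text
table -0.0014011852556076454
apron 4691 0.0067987025705529835 ((-151.04644775390625, 18.259639739990234), (181.86416625976562, 163.41444396972656), 0.0798879861831665)
-0.18 [-0.0616  0.0638] 319
-0.16 [-0.0619  0.0644] 1803
-0.14 [-0.0628  0.0654] 800
-0.12 [-0.0624  0.0654] 682
-0.1 [-0.0623  0.0646] 554
-0.08 [-0.0628  0.0486] 338
-0.06 [-0.0627  0.0489] 140
xmin [-0.1728 -0.1723 -0.1716]
cass 3881 0.04314202395197109 ((-105.56499481201172, 14.626998901367188), (90.79861450195312, 100.79402160644531), 89.82160186767578)
slope 2413 [0.177  0.0015 0.0133]
cradle 37 0.008597216713835726 0.05333059903004181 [0.0369 0.0476]
(array([ 0,  0,  0,  0,  0,  8, 17,  0,  0,  0,  0,  0,  0,  9,  3,  0,  0,
        0,  0,  0,  0]), array([-0.02 , -0.015, -0.01 , -0.005,  0.   ,  0.005,  0.01 ,  0.015,
        0.02 ,  0.025,  0.03 ,  0.035,  0.04 ,  0.045,  0.05 ,  0.055,
        0.06 ,  0.065,  0.07 ,  0.075,  0.08 ,  0.085]))
cradle 46 0.008699490407662321 0.0523163498045151 [-0.0439 -0.0332]
(array([ 0,  0,  0,  0,  0,  5, 20,  0,  0,  0,  0,  0,  0, 16,  5,  0,  0,
        0,  0,  0,  0]), array([-0.02 , -0.015, -0.01 , -0.005,  0.   ,  0.005,  0.01 ,  0.015,
        0.02 ,  0.025,  0.03 ,  0.035,  0.04 ,  0.045,  0.05 ,  0.055,
        0.06 ,  0.065,  0.07 ,  0.075,  0.08 ,  0.085]))
head ((120.38349914550781, -0.29642486572265625), (144.40109252929688, 168.4037628173828), 88.74834442138672)
head ((117.50386047363281, -1.2742538452148438), (167.0030059814453, 139.29537963867188), 0.4447585344314575)
```

```bash
python3 - <<'E'
import re
s=open('h.py').read()
s=s.replace("O=np.array([.535,-.286])","O=np.array([.535+.002*.861+.0015*.509,-.286-.002*.509+.0015*.861])")
s+='''
def tor(Q):
    a=np.radians(YAW); e=np.array([np.cos(a),np.sin(a)]); n=np.array([-e[1],e[0]])
    return np.stack([(Q[...,:2]-O)@e,(Q[...,:2]-O)@n,Q[...,2]],-1)
'''
open('h.py','w').write(s)
E
python3 - <<'E'
from h import *
d=dict(np.load('pics/wrist2.npz')); Q=tor(cloud(d).reshape(-1,3)); X,Y,Z=Q.T
c=(Z>.038)&(Z<.050)&(np.abs(Y)<.042)&(X<-.04)&(X>-.2)
print(cv2.minAreaRect((Q[c][:,:2]*1000).astype(np.float32)),O)
p,r=plan([(ramp(-.198,-.003,.12),pose(YAW,25)),(ramp(-.188,-.003,.042),pose(YAW,25))],.3)
E
```

```text
((-107.39884948730469, -1.1710338592529297), (62.14048767089844, 100.48358154296875), 89.63139343261719) [ 0.5374855 -0.2857265]
5
[{"grip": 0.3, "x": 0.0171, "y": 0.0012, "z": 0.0395, "rx": -0.001, "ry": 0.001, "rz": -0.001}, {"grip": 0.3, "x": 0.017, "y": 0.0011, "z": 0.0396, "rx": -0.001, "rz": -0.002}, {"grip": 0.3, "x": 0.0171, "y": 0.0011, "z": 0.0395, "rx": -0.001, "ry": 0.001, "rz": -0.001}, {"grip": 0.3, "x": 0.0119, "z": 0.0375}, {"grip": 0.3, "x": 0.012, "z": 0.0375}]
```

play_rows(
  commands=[
    {"grip":0.3,"x":0.0171,"y":0.0012,"z":0.0395,"rx":-0.001,"ry":0.001,"rz":-0.001},
    {"grip":0.3,"x":0.017,"y":0.0011,"z":0.0396,"rx":-0.001,"rz":-0.002},
    {"grip":0.3,"x":0.0171,"y":0.0011,"z":0.0395,"rx":-0.001,"ry":0.001,"rz":-0.001},
    {"grip":0.3,"x":0.0119,"z":0.0375},
    {"grip":0.3,"x":0.012,"z":0.0375},
    {"grip":0.3},
  ],
)

```text
invalid input at $.commands[1]: expected keys grip, x, y, z, rx, ry, rz
```

Run:
```python
from h import *
d=snap('wrist','wrist3'); s=env.observe(); print(s['time_s'],tor(s['position']),s['tool_rot'],s['q'],s['grip_width'])
```

```text
3.45 [-0.20211796 -0.00452926  0.24951632] [[-7.77474498e-01  5.13828140e-01  3.62648656e-01]
 [ 4.65668765e-01  8.57893142e-01 -2.17191066e-01]
 [-4.22712676e-01  1.36365918e-05 -9.06263755e-01]] [ -48.86755017   -3.0017751   109.10721194    9.73759835   50.37520126
 -112.6057213 ] 0.029898136559242013
```

View pics/wrist3.png

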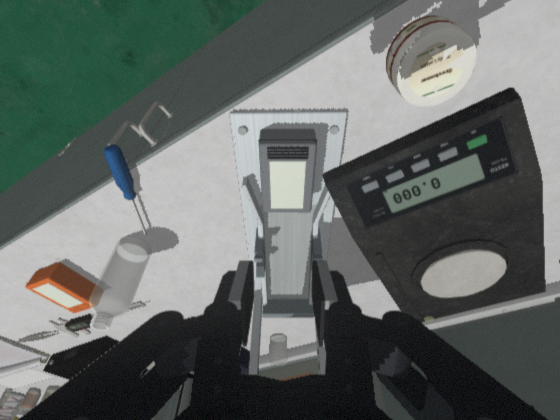

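```bash
sed -i 's/                if b: row\[a\]=float(b)/                row[a]=float(b)+0.0/' h.py
python3 - <<'E'
from h import *
p,r=plan([(ramp(-.198,-.002,.12),pose(YAW,25),3),(ramp(-.188,-.002,.036),pose(YAW,25),3)],.3)
E
```

```text
6
[{"grip": 0.3, "x": 0.017, "y": 0.0009, "z": 0.0397, "rx": -0.001, "ry": 0.0, "rz": -0.002}, {"grip": 0.3, "x": 0.017, "y": 0.0008, "z": 0.0397, "rx": -0.001, "ry": 0.0, "rz": -0.001}, {"grip": 0.3, "x": 0.017, "y": 0.0008, "z": 0.0397, "rx": 0.0, "ry": 0.0, "rz": -0.002}, {"grip": 0.3, "x": 0.0088, "y": 0.0, "z": 0.0268, "rx": 0.0, "ry": 0.0, "rz": 0.0}, {"grip": 0.3, "x": 0.0088, "y": 0.0, "z": 0.0268, "rx": 0.0, "ry": 0.0, "rz": 0.0}, {"grip": 0.3, "x": 0.0089, "y": 0.0, "z": 0.0268, "rx": 0.0, "ry": 0.0, "rz": 0.0}]
```

play_rows(
  commands=[
    {"grip":0.3,"x":0.017,"y":0.0009,"z":0.0397,"rx":-0.001,"ry":0.0,"rz":-0.002},
    {"grip":0.3,"x":0.017,"y":0.0008,"z":0.0397,"rx":-0.001,"ry":0.0,"rz":-0.001},
    {"grip":0.3,"x":0.017,"y":0.0008,"z":0.0397,"rx":0.0,"ry":0.0,"rz":-0.002},
    {"grip":0.3,"x":0.0088,"y":0.0,"z":0.0268,"rx":0.0,"ry":0.0,"rz":0.0},
    {"grip":0.3,"x":0.0088,"y":0.0,"z":0.0268,"rx":0.0,"ry":0.0,"rz":0.0},
    {"grip":0.3,"x":0.0089,"y":0.0,"z":0.0268,"rx":0.0,"ry":0.0,"rz":0.0},
    {"grip":0.3,"x":0,"y":0,"z":0,"rx":0,"ry":0,"rz":0},
  ],
)

```text
time_s: 4.32
position: [0.3771, -0.1932, 0.0438]
tool_rot: [[-0.786, 0.5, 0.364], [0.459, 0.866, -0.199], [-0.415, 0.011, -0.91]]
ft_force: [0.2, 0.2, 0.0]
grip_width: 0.0299
```

Run:
```python
from h import *
d=snap('wrist','wrist4'); s=env.observe(); print(s['time_s'],tor(s['position']),s['tool_rot'],s['q'],s['ft_force'])
plan([(ramp(-.12,-.0015,.036),pose(YAW,28),8),(ramp(-.065,-.001,.036),pose(YAW,30),5),(ramp(-.005,0,.044),pose(YAW,30),7)],.3)
```

```text
4.375 [-0.18514123 -0.00208811  0.04454528] [[-0.78541385  0.50006799  0.36476991]
 [ 0.45829607  0.86593029 -0.20032338]
 [-0.41604062  0.00983586 -0.90929283]] [ -47.99694406   23.7353857   126.60727365   51.63723334   10.06355128
 -157.44091352] [-0.03724563 -0.30212947 -0.02357675]
20
[{"grip": 0.3, "x": -0.007, "y": 0.0, "z": 0.0044, "rx": 0.002, "ry": -0.007, "rz": 0.001}, {"grip": 0.3, "x": -0.0069, "y": 0.0, "z": 0.0044, "rx": 0.001, "ry": -0.008, "rz": 0.0}, {"grip": 0.3, "x": -0.0069, "y": 0.0, "z": 0.0044, "rx": 0.002, "ry": -0.007, "rz": 0.001}, {"grip": 0.3, "x": -0.0068, "y": 0.0, "z": 0.0045, "rx": 0.002, "ry": -0.008, "rz": 0.0}, {"grip": 0.3, "x": -0.0069, "y": 0.0, "z": 0.0046, "rx": 0.001, "ry": -0.007, "rz": 0.001}, {"grip": 0.3, "x": -0.0068, "y": 0.0, "z": 0.0046, "rx": 0.002, "ry": -0.008, "rz": 0.001}, {"grip": 0.3, "x": -0.0067, "y": 0.0001, "z": 0.0047, "rx": 0.002, "ry": -0.007, "rz": 0.0}, {"grip": 0.3, "x": -0.0067, "y": 0.0001, "z": 0.0047, "rx": 0.001, "ry": -0.008, "rz": 0.001}, {"grip": 0.3, "x": -0.0097, "y": 0.0001, "z": 0.0052, "rx": 0.0, "ry": -0.
[... 286 characters left out ...]
0}, {"grip": 0.3, "x": -0.0095, "y": 0.0, "z": 0.0054, "rx": 0.0, "ry": -0.007, "rz": 0.0}, {"grip": 0.3, "x": -0.008, "y": 0.0001, "z": 0.0033, "rx": 0.0, "ry": 0.0, "rz": 0.0}, {"grip": 0.3, "x": -0.008, "y": 0.0002, "z": 0.0033, "rx": 0.0, "ry": 0.0, "rz": 0.0}, {"grip": 0.3, "x": -0.008, "y": 0.0001, "z": 0.0033, "rx": 0.0, "ry": 0.0, "rz": 0.0}, {"grip": 0.3, "x": -0.008, "y": 0.0002, "z": 0.0033, "rx": 0.0, "ry": 0.0, "rz": 0.0}, {"grip": 0.3, "x": -0.008, "y": 0.0001, "z": 0.0033, "rx": 0.0, "ry": 0.0, "rz": 0.0}, {"grip": 0.3, "x": -0.008, "y": 0.0002, "z": 0.0033, "rx": 0.0, "ry": 0.0, "rz": 0.0}, {"grip": 0.3, "x": -0.008, "y": 0.0001, "z": 0.0033, "rx": 0.0, "ry": 0.0, "rz": 0.0}]
```

View pics/wrist4.png

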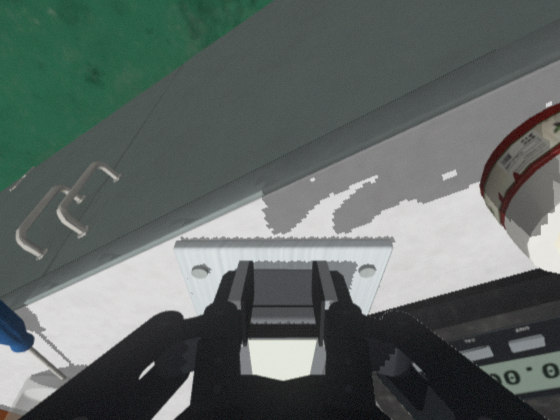

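Run:
```python
from h import *
p,r=plan([(ramp(-.19,-.002,.08),pose(YAW,10),6),(ramp(-.188,-.002,.037),pose(YAW,8),4)],.3)
```

```text
10
[{"grip": 0.3, "x": -0.0017, "y": 0.0001, "z": -0.0057, "rx": 0.002, "ry": 0.042, "rz": 0.001}, {"grip": 0.3, "x": -0.0015, "y": 0.0001, "z": -0.0058, "rx": 0.002, "ry": 0.043, "rz": 0.001}, {"grip": 0.3, "x": -0.0012, "y": 0.0, "z": -0.0058, "rx": 0.002, "ry": 0.042, "rz": 0.002}, {"grip": 0.3, "x": -0.001, "y": 0.0001, "z": -0.0059, "rx": 0.002, "ry": 0.043, "rz": 0.001}, {"grip": 0.3, "x": -0.0007, "y": 0.0, "z": -0.0059, "rx": 0.002, "ry": 0.042, "rz": 0.001}, {"grip": 0.3, "x": -0.0005, "y": 0.0, "z": -0.006, "rx": 0.003, "ry": 0.043, "rz": 0.001}, {"grip": 0.3, "x": 0.0014, "y": 0.0, "z": 0.0107, "rx": 0.0, "ry": 0.009, "rz": 0.0}, {"grip": 0.3, "x": 0.0012, "y": 0.0, "z": 0.0107, "rx": 0.0, "ry": 0.008, "rz": 0.0}, {"grip": 0.3, "x": 0.0012, "y": 0.0, "z": 0.0107, "rx": 0.0, "ry": 0.009, "rz": 0.0}, {"grip": 0.3, "x": 0.0011, "y": 0.0001, "z": 0.0107, "rx": 0.0, "ry": 0.008, "rz": 0.0}]
```

play_rows(
  commands=[
    {"grip":0.3,"x":-0.0017,"y":0.0001,"z":-0.0057,"rx":0.002,"ry":0.042,"rz":0.001},
    {"grip":0.3,"x":-0.0015,"y":0.0001,"z":-0.0058,"rx":0.002,"ry":0.043,"rz":0.001},
    {"grip":0.3,"x":-0.0012,"y":0.0,"z":-0.0058,"rx":0.002,"ry":0.042,"rz":0.002},
    {"grip":0.3,"x":-0.001,"y":0.0001,"z":-0.0059,"rx":0.002,"ry":0.043,"rz":0.001},
    {"grip":0.3,"x":-0.0007,"y":0.0,"z":-0.0059,"rx":0.002,"ry":0.042,"rz":0.001},
    {"grip":0.3,"x":-0.0005,"y":0.0,"z":-0.006,"rx":0.003,"ry":0.043,"rz":0.001},
    {"grip":0.3,"x":0,"y":0,"z":0,"rx":0,"ry":0,"rz":0},
  ],
)

```text
time_s: 5.25
position: [0.3737, -0.1909, 0.0798]
tool_rot: [[-0.846, 0.507, 0.164], [0.498, 0.862, -0.096], [-0.19, 0.001, -0.982]]
ft_force: [-0.4, 0.1, 0.3]
grip_width: 0.03
```

Run:
```python
from h import *
s=env.observe(); print(s['time_s'],tor(s['position']),s['tool_rot'],s['q'],s['ft_force'])
plan([(ramp(-.188,-.002,.037),pose(YAW,8),5)],.3)
```

```text
5.25 [-0.18928185 -0.00173164  0.07980817] [[-8.46002129e-01  5.07175856e-01  1.64478113e-01]
 [ 4.98017229e-01  8.61842275e-01 -9.59517166e-02]
 [-1.90418585e-01  7.37577420e-04 -9.81702714e-01]] [ -45.00454856   19.07009202  115.27808696    4.8326386    35.12369754
 -108.22198942] [-0.35139215  0.07590672  0.33276522]
5
[{"grip": 0.3, "x": 0.0014, "y": -0.0001, "z": 0.0085, "rx": 0.0, "ry": 0.01, "rz": 0.0}, {"grip": 0.3, "x": 0.0013, "y": 0.0, "z": 0.0084, "rx": 0.0, "ry": 0.011, "rz": 0.001}, {"grip": 0.3, "x": 0.0012, "y": -0.0001, "z": 0.0085, "rx": 0.001, "ry": 0.01, "rz": 0.0}, {"grip": 0.3, "x": 0.0011, "y": 0.0, "z": 0.0085, "rx": 0.0, "ry": 0.011, "rz": 0.001}, {"grip": 0.3, "x": 0.001, "y": -0.0001, "z": 0.0085, "rx": 0.0, "ry": 0.01, "rz": 0.0}]
```

play_rows(
  commands=[
    {"grip":0.3,"x":0.0014,"y":-0.0001,"z":0.0085,"rx":0.0,"ry":0.01,"rz":0.0},
    {"grip":0.3,"x":0.0013,"y":0.0,"z":0.0084,"rx":0.0,"ry":0.011,"rz":0.001},
    {"grip":0.3,"x":0.0012,"y":-0.0001,"z":0.0085,"rx":0.001,"ry":0.01,"rz":0.0},
    {"grip":0.3,"x":0.0011,"y":0.0,"z":0.0085,"rx":0.0,"ry":0.011,"rz":0.001},
    {"grip":0.3,"x":0.001,"y":-0.0001,"z":0.0085,"rx":0.0,"ry":0.01,"rz":0.0},
    {"grip":0.3,"x":0,"y":0,"z":0,"rx":0,"ry":0,"rz":0},
  ],
)

```text
time_s: 6.0
position: [0.3741, -0.1909, 0.0349]
tool_rot: [[-0.853, 0.509, 0.117], [0.504, 0.861, -0.065], [-0.134, 0.004, -0.991]]
ft_force: [0.5, -0.3, -0.1]
grip_width: 0.0299
```

Run:
```python
from h import *
s=env.observe(); print(s['time_s'],tor(s['position']),s['tool_rot'],s['q'],s['ft_force'])
plan([(ramp(-.10,-.0015,.037),pose(YAW,8),10)],.3)
plan([(ramp(-.10,-.0015,.037),pose(YAW,8),10),(ramp(-.062,-.001,.037),pose(YAW,12),4),(ramp(.002,0,.046),pose(YAW,30),8)],.3)
```

```text
6.0 [-0.18888204 -0.00152472  0.03492581] [[-0.85296198  0.50858085  0.11747931]
 [ 0.5044077   0.86100625 -0.0651238 ]
 [-0.13427114  0.00370934 -0.99093769]] [ -44.52494641   25.50450611  115.9885443     3.98767747   31.12731729
 -107.22205919] [ 0.48639349 -0.25389264 -0.05197997]
10
[{"grip": 0.3, "x": -0.0088, "y": 0.0, "z": 0.001, "rx": 0.0, "ry": 0.0, "rz": 0.0}, {"grip": 0.3, "x": -0.0089, "y": 0.0, "z": 0.001, "rx": 0.001, "ry": -0.001, "rz": 0.0}, {"grip": 0.3, "x": -0.0088, "y": 0.0, "z": 0.001, "rx": 0.0, "ry": 0.0, "rz": 0.0}, {"grip": 0.3, "x": -0.0088, "y": 0.0, "z": 0.001, "rx": 0.0, "ry": -0.001, "rz": 0.0}, {"grip": 0.3, "x": -0.0089, "y": 0.0, "z": 0.001, "rx": 0.001, "ry": 0.0, "rz": 0.0}, {"grip": 0.3, "x": -0.0088, "y": 0.0, "z": 0.001, "rx": 0.0, "ry": -0.001, "rz": 0.0}, {"grip": 0.3, "x": -0.0088, "y": 0.0, "z": 0.001, "rx": 0.001, "ry": 0.0, "rz": 0.0}, {"grip": 0.3, "x": -0.0089, "y": 0.0, "z": 0.001, "rx": 0.0, "ry": -0.001, "rz": 0.0}, {"grip": 0.3, "x": -0.0088, "y": 0.0, "z": 0.001, "rx": 0.0, "ry": 0.0, "rz": 0.0}, {"grip": 0.3, "x": -0.0088, "y": 0.0,
[... 1308 characters left out ...]
081, "y": 0.0001, "z": 0.0006, "rx": 0.0, "ry": -0.039, "rz": 0.0}, {"grip": 0.3, "x": -0.008, "y": 0.0002, "z": 0.0008, "rx": 0.0, "ry": -0.039, "rz": 0.0}, {"grip": 0.3, "x": -0.008, "y": 0.0001, "z": 0.0012, "rx": 0.0, "ry": -0.04, "rz": 0.0}, {"grip": 0.3, "x": -0.0079, "y": 0.0001, "z": 0.0016, "rx": 0.0, "ry": -0.039, "rz": 0.0}, {"grip": 0.3, "x": -0.0079, "y": 0.0001, "z": 0.0018, "rx": 0.0, "ry": -0.039, "rz": 0.0}, {"grip": 0.3, "x": -0.0078, "y": 0.0002, "z": 0.0021, "rx": 0.0, "ry": -0.039, "rz": 0.0}, {"grip": 0.3, "x": -0.0077, "y": 0.0001, "z": 0.0024, "rx": 0.0, "ry": -0.04, "rz": 0.0}, {"grip": 0.3, "x": -0.0076, "y": 0.0001, "z": 0.0028, "rx": 0.0, "ry": -0.039, "rz": 0.0}]
```

play_rows(
  commands=[
    {"grip":0.3,"x":-0.0088,"y":0.0,"z":0.001,"rx":0.0,"ry":0.0,"rz":0.0},
    {"grip":0.3,"x":-0.0089,"y":0.0,"z":0.001,"rx":0.001,"ry":-0.001,"rz":0.0},
    {"grip":0.3,"x":-0.0088,"y":0.0,"z":0.001,"rx":0.0,"ry":0.0,"rz":0.0},
    {"grip":0.3,"x":-0.0088,"y":0.0,"z":0.001,"rx":0.0,"ry":-0.001,"rz":0.0},
    {"grip":0.3,"x":-0.0089,"y":0.0,"z":0.001,"rx":0.001,"ry":0.0,"rz":0.0},
    {"grip":0.3,"x":-0.0088,"y":0.0,"z":0.001,"rx":0.0,"ry":-0.001,"rz":0.0},
    {"grip":0.3,"x":-0.0088,"y":0.0,"z":0.001,"rx":0.001,"ry":0.0,"rz":0.0},
    {"grip":0.3,"x":-0.0089,"y":0.0,"z":0.001,"rx":0.0,"ry":-0.001,"rz":0.0},
    {"grip":0.3,"x":-0.0088,"y":0.0,"z":0.001,"rx":0.0,"ry":0.0,"rz":0.0},
    {"grip":0.3,"x":-0.0088,"y":0.0,"z":0.0011,"rx":0.001,"ry":-0.001,"rz":0.0},
  ],
)

```text
time_s: 7.25
position: [0.4512, -0.2365, 0.0378]
tool_rot: [[-0.852, 0.509, 0.121], [0.504, 0.861, -0.072], [-0.141, -0.001, -0.99]]
ft_force: [-1.9, 0.5, -1.4]
grip_width: 0.0301
```

Run:
```python
from h import *
d=snap('top','top5'); d=snap('wrist','wrist5'); s=env.observe(); print(s['time_s'],tor(s['position']),s['q'],s['ft_force'])
i=cv2.imread('pics/top5.png'); cv2.imwrite('pics/top5c.png',cv2.resize(i[150:300,240:400],None,fx=4,fy=4,interpolation=cv2.INTER_CUBIC))
plan([(ramp(-.062,-.001,.037),pose(YAW,12),4),(ramp(.002,0,.046),pose(YAW,30),8)],.3)
```

```text
7.35 [-0.09859455 -0.0016868   0.03794032] [ -41.74760374   30.54820673  102.18222637    2.41507119   39.24763435
 -102.91613912] [-0.52921243 -0.10995876 -0.8000091 ]
12
[{"grip": 0.3, "x": -0.009, "y": 0.0002, "z": 0.0015, "rx": 0.0, "ry": -0.017, "rz": 0.0}, {"grip": 0.3, "x": -0.009, "y": 0.0001, "z": 0.0017, "rx": 0.0, "ry": -0.016, "rz": 0.0}, {"grip": 0.3, "x": -0.009, "y": 0.0002, "z": 0.0019, "rx": -0.001, "ry": -0.017, "rz": 0.0}, {"grip": 0.3, "x": -0.0089, "y": 0.0002, "z": 0.0019, "rx": 0.0, "ry": -0.017, "rz": 0.0}, {"grip": 0.3, "x": -0.0081, "y": 0.0001, "z": 0.0006, "rx": 0.0, "ry": -0.039, "rz": 0.0}, {"grip": 0.3, "x": -0.008, "y": 0.0001, "z": 0.0009, "rx": 0.0, "ry": -0.039, "rz": 0.0}, {"grip": 0.3, "x": -0.008, "y": 0.0002, "z": 0.0012, "rx": 0.0, "ry": -0.04, "rz": 0.0}, {"grip": 0.3, "x": -0.0079, "y": 0.0001, "z": 0.0015, "rx": 0.0, "ry": -0.039, "rz": 0.0}, {"grip": 0.3, "x": -0.0079, "y": 0.0001, "z": 0.0018, "rx": 0.0, "ry": -0.039, "rz": 0.0}, {"grip": 0.3, "x": -0.0078, "y": 0.0001, "z": 0.0021, "rx": 0.0, "ry": -0.039, "rz": 0.0}, {"grip": 0.3, "x": -0.0077, "y": 0.0002, "z": 0.0025, "rx": 0.0, "ry": -0.039, "rz": 0.0}, {"grip": 0.3, "x": -0.0076, "y": 0.0001, "z": 0.0027, "rx": 0.0, "ry": -0.04, "rz": 0.0}]
```

View pics/top5c.png

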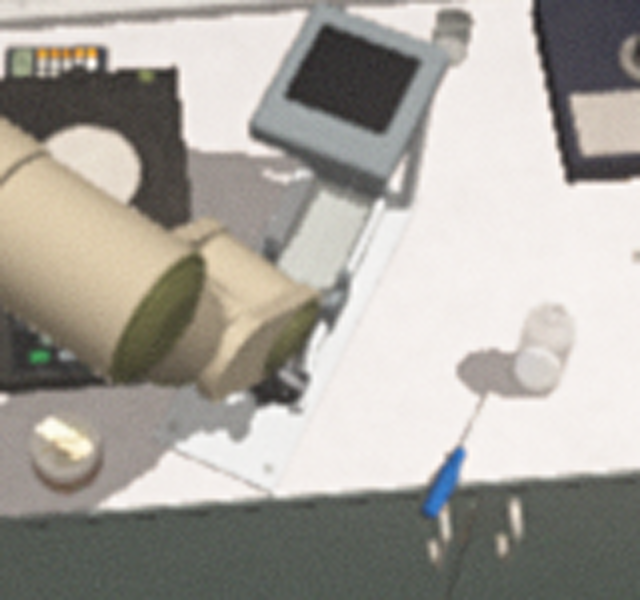

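View pics/wrist5.png

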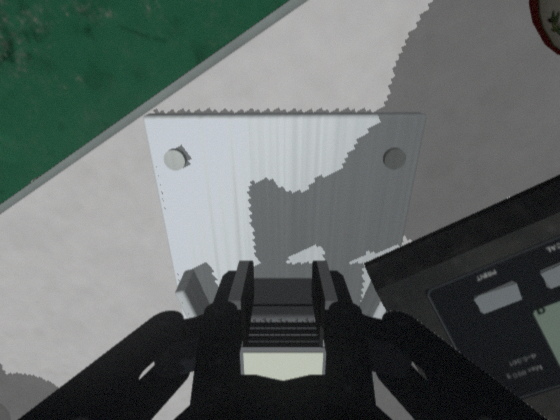

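play_rows(
  commands=[
    {"grip":0.3,"x":-0.009,"y":0.0002,"z":0.0015,"rx":0.0,"ry":-0.017,"rz":0.0},
    {"grip":0.3,"x":-0.009,"y":0.0001,"z":0.0017,"rx":0.0,"ry":-0.016,"rz":0.0},
    {"grip":0.3,"x":-0.009,"y":0.0002,"z":0.0019,"rx":-0.001,"ry":-0.017,"rz":0.0},
    {"grip":0.3,"x":-0.0089,"y":0.0002,"z":0.0019,"rx":0.0,"ry":-0.017,"rz":0.0},
    {"grip":0.3,"x":-0.0081,"y":0.0001,"z":0.0006,"rx":0.0,"ry":-0.039,"rz":0.0},
    {"grip":0.3,"x":-0.008,"y":0.0001,"z":0.0009,"rx":0.0,"ry":-0.039,"rz":0.0},
    {"grip":0.3,"x":-0.008,"y":0.0002,"z":0.0012,"rx":0.0,"ry":-0.04,"rz":0.0},
    {"grip":0.3,"x":-0.0079,"y":0.0001,"z":0.0015,"rx":0.0,"ry":-0.039,"rz":0.0},
    {"grip":0.3,"x":-0.0079,"y":0.0001,"z":0.0018,"rx":0.0,"ry":-0.039,"rz":0.0},
    {"grip":0.3,"x":-0.0078,"y":0.0001,"z":0.0021,"rx":0.0,"ry":-0.039,"rz":0.0},
    {"grip":0.3,"x":-0.0077,"y":0.0002,"z":0.0025,"rx":0.0,"ry":-0.039,"rz":0.0},
    {"grip":0.3,"x":-0.0076,"y":0.0001,"z":0.0027,"rx":0.0,"ry":-0.04,"rz":0.0},
  ],
)

```text
time_s: 8.85
position: [0.5387, -0.2863, 0.0455]
tool_rot: [[-0.745, 0.509, 0.431], [0.441, 0.861, -0.254], [-0.5, 0.0, -0.866]]
ft_force: [-0.2, 0.6, -0.4]
grip_width: 0.0299
```

Run:
```python
from h import *
d=snap('wrist','wrist6'); s=env.observe(); print(s['time_s'],tor(s['position']),s['tool_rot'],s['q'],s['ft_force'])
plan([(ramp(.026,-.000,.0505),pose(YAW,30),4)],.3)
plan([(ramp(.042,-.000,.0533),pose(YAW,30),8)],.3,ramp(.026,0,.0505),pose(YAW,30))
```

```text
8.9 [1.67748546e-03 4.69400071e-05 4.54950371e-02] [[-7.44539747e-01  5.09181888e-01  4.31734142e-01]
 [ 4.40531115e-01  8.60658932e-01 -2.55340045e-01]
 [-5.01590372e-01  8.15108672e-05 -8.65105249e-01]] [ -41.26751815   33.73882483  101.16561005   19.32230696   16.29467691
 -117.845409  ] [ 0.48378392  0.42985003 -0.25739799]
4
[{"grip": 0.3, "x": -0.0059, "y": 0.0, "z": 0.002, "rx": 0.0, "ry": 0.0, "rz": 0.0}, {"grip": 0.3, "x": -0.0059, "y": 0.0, "z": 0.0019, "rx": 0.0, "ry": 0.001, "rz": 0.0}, {"grip": 0.3, "x": -0.0059, "y": 0.0, "z": 0.002, "rx": 0.0, "ry": 0.0, "rz": 0.0}, {"grip": 0.3, "x": -0.0059, "y": 0.0, "z": 0.002, "rx": 0.0, "ry": 0.001, "rz": 0.0}]
8
[{"grip": 0.3, "x": -0.0019, "y": 0.0, "z": 0.0007, "rx": 0.0, "ry": 0.0, "rz": 0.0}, {"grip": 0.3, "x": -0.0019, "y": 0.0, "z": 0.0007, "rx": 0.0, "ry": 0.0, "rz": 0.0}, {"grip": 0.3, "x": -0.0019, "y": 0.0, "z": 0.0007, "rx": 0.0, "ry": 0.0, "rz": 0.0}, {"grip": 0.3, "x": -0.0019, "y": 0.0, "z": 0.0007, "rx": 0.0, "ry": 0.0, "rz": 0.0}, {"grip": 0.3, "x": -0.0019, "y": 0.0, "z": 0.0007, "rx": 0.0, "ry": 0.0, "rz": 0.0}, {"grip": 0.3, "x": -0.0019, "y": 0.0, "z": 0.0007, "rx": 0.0, "ry": 0.0, "rz": 0.0}, {"grip": 0.3, "x": -0.0019, "y": 0.0, "z": 0.0007, "rx": 0.0, "ry": 0.0, "rz": 0.0}, {"grip": 0.3, "x": -0.002, "y": 0.0, "z": 0.0007, "rx": 0.0, "ry": 0.0, "rz": 0.0}]
```

View pics/wrist6.png

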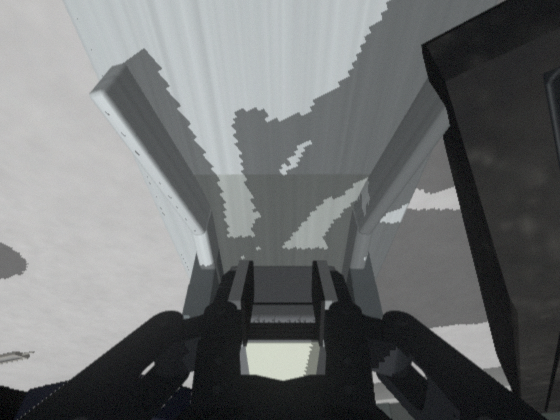

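play_rows(
  commands=[
    {"grip":0.3,"x":-0.0059,"y":0.0,"z":0.002,"rx":0.0,"ry":0.0,"rz":0.0},
    {"grip":0.3,"x":-0.0059,"y":0.0,"z":0.0019,"rx":0.0,"ry":0.001,"rz":0.0},
    {"grip":0.3,"x":-0.0059,"y":0.0,"z":0.002,"rx":0.0,"ry":0.0,"rz":0.0},
    {"grip":0.3,"x":-0.0059,"y":0.0,"z":0.002,"rx":0.0,"ry":0.001,"rz":0.0},
    {"grip":0.3,"x":-0.0019,"y":0.0,"z":0.0007,"rx":0.0,"ry":0.0,"rz":0.0},
    {"grip":0.3,"x":-0.0019,"y":0.0,"z":0.0007,"rx":0.0,"ry":0.0,"rz":0.0},
  ],
)

```text
time_s: 9.65
position: [0.5626, -0.3003, 0.0513]
tool_rot: [[-0.747, 0.509, 0.428], [0.442, 0.861, -0.252], [-0.497, 0.0, -0.868]]
ft_force: [-3.3, 1.2, 1.0]
grip_width: 0.0298
```

play_rows(
  commands=[
    {"grip":0.3,"x":-0.0019,"y":0.0,"z":0.0007,"rx":0.0,"ry":0.0,"rz":0.0},
  ],
)

```text
time_s: 9.78
position: [0.5643, -0.3013, 0.0516]
tool_rot: [[-0.747, 0.509, 0.428], [0.442, 0.861, -0.252], [-0.497, 0.0, -0.868]]
ft_force: [-3.0, 1.4, 2.2]
grip_width: 0.0299
```

play_rows(
  commands=[
    {"grip":0.3,"x":-0.0019,"y":0.0,"z":0.0007,"rx":0.0,"ry":0.0,"rz":0.0},
  ],
)

```text
time_s: 9.9
position: [0.5661, -0.3024, 0.052]
tool_rot: [[-0.747, 0.509, 0.428], [0.442, 0.861, -0.253], [-0.497, 0.001, -0.868]]
ft_force: [-4.0, 2.2, 1.1]
grip_width: 0.0303
```

Run:
```python
from h import *
s=env.observe(); print(s['time_s'],tor(s['position']),s['q'],s['ft_force'])
```

```text
9.9 [0.03311965 0.00020832 0.05195079] [ -40.5819297    35.03797659   95.59254475   14.29711654   20.53830517
 -112.09977494] [-4.02074123  2.20320672  1.09709611]
```

play_rows(
  commands=[
    {"grip":0.3,"x":-0.0019,"y":0.0,"z":0.0007,"rx":0.0,"ry":0.0,"rz":0.0},
  ],
)

```text
time_s: 10.02
position: [0.567, -0.3028, 0.0518]
tool_rot: [[-0.748, 0.509, 0.426], [0.442, 0.861, -0.251], [-0.495, 0.001, -0.869]]
ft_force: [-14.0, 6.6, 7.7]
grip_width: 0.03
```

play_rows(
  commands=[
    {"grip":0.3,"x":-0.0019,"y":0.0,"z":0.0007,"rx":0.0,"ry":0.0,"rz":0.0},
  ],
)

```text
time_s: 10.15
position: [0.5674, -0.3028, 0.0514]
tool_rot: [[-0.75, 0.508, 0.424], [0.443, 0.861, -0.248], [-0.491, 0.001, -0.871]]
ft_force: [-22.0, 9.2, 13.0]
grip_width: 0.0304
```

Force jumped from 4 to about 22 N at TCP x of about 34 mm, where the stop was expected. I'll back off and look.

play_rows(
  commands=[
    {"grip":0.3,"x":0,"y":0.0,"z":0,"rx":0.0,"ry":0.0,"rz":0.0},
    {"grip":0.3,"x":0.008,"y":0.0,"z":-0.002,"rx":0.0,"ry":0.0,"rz":0.0},
    {"grip":0.3,"x":0.02,"y":0.0,"z":-0.02,"rx":0.0,"ry":0.0,"rz":0.0},
    {"grip":0.3,"x":0.015,"y":0.0,"z":-0.04,"rx":0.0,"ry":0.0,"rz":0.0},
    {"grip":0.3,"x":0.0,"y":0.0,"z":-0.05,"rx":0.0,"ry":0.0,"rz":0.0},
    {"grip":0.3,"x":0.0,"y":0.0,"z":-0.04,"rx":0.0,"ry":0.0,"rz":0.0},
  ],
)

```text
time_s: 10.9
position: [0.4719, -0.247, 0.1648]
tool_rot: [[-0.746, 0.509, 0.429], [0.441, 0.861, -0.254], [-0.499, -0.0, -0.867]]
ft_force: [0.1, -0.3, -0.5]
grip_width: 0.0301
```

Run:
```python
from h import *
np.set_printoptions(precision=4,suppress=True)
d=snap('wrist','wrist7');s=env.observe(); print(s['time_s'],tor(s['position']),s['q'],s['ft_force'])
Q=tor(cloud(d)); 
i=d['color'].copy()
for p in [(.0453,.031,.0596),(.0453,-.031,.0596),(.0515,.031,.0241),(.0515,-.031,.0241)]:
    u=proj(d,ramp(*p)); cv2.circle(i,(int(u[0]),int(u[1])),3,(0,0,255),1)
cv2.imwrite('pics/wrist7b.png',i)
```

```text
10.95 [-0.0766  0.0002  0.1686] [ -43.3307   15.6073  105.2555   12.6442   30.1563 -112.0785] [1.2046 1.5144 5.2667]
```

View pics/wrist7b.png

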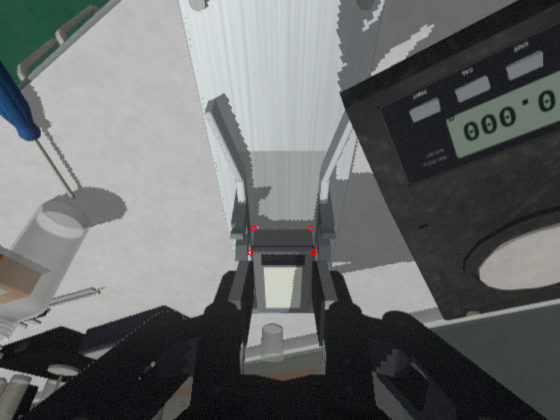

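The tail's predicted home corners (250-313, 229-252) land on the cassette's tail, so it is home. Next I'll refine the slot position from this view and plan the move to the keeper.

Run:
```python
from h import *
np.set_printoptions(precision=4,suppress=True)
d=dict(np.load('pics/wrist7.npz')); Q=tor(cloud(d)).reshape(-1,3); X,Y,Z=Q.T
for sg in(1,-1):
    k=(sg*Y>.033)&(sg*Y<.05)&(X>0)&(X<.07)&(Z>.036)&(Z<.075)
    print(sg,k.sum())
    for x0 in np.arange(.002,.066,.004):
        m=k&(np.abs(X-x0)<.002); 
        if m.sum(): print(round(x0,3),m.sum(),np.percentile(Z[m],[5,50,95]),np.percentile(Y[m],[2,98]))
p,r=plan([([.45,-.09,.25],pose(-18,20),6),([.445,.06,.23],pose(0,25),5)],-.2)
p,r=plan([([.43,.166,.16],pose(11.3,30),5)],-.2,p,r)
```

```text
1 795
0.006 245 [0.0369 0.0472 0.0644] [0.0354 0.0471]
0.01 148 [0.0533 0.0606 0.067 ] [0.0353 0.047 ]
0.014 38 [0.0384 0.0537 0.0664] [0.0353 0.0463]
0.018 7 [0.0421 0.0444 0.0544] [0.0352 0.0354]
0.022 1 [0.0368 0.0368 0.0368] [0.0354 0.0354]
0.026 8 [0.0375 0.0399 0.0414] [0.0354 0.0363]
0.03 6 [0.0398 0.0409 0.0416] [0.0355 0.0366]
0.034 4 [0.0403 0.0406 0.0411] [0.036 0.037]
0.038 64 [0.0397 0.0491 0.0553] [0.0354 0.0469]
0.042 160 [0.0444 0.0561 0.0616] [0.0354 0.0472]
0.046 84 [0.0501 0.0641 0.0667] [0.0354 0.047 ]
0.05 13 [0.0371 0.0516 0.0631] [0.0354 0.0357]
0.054 3 [0.0393 0.053  0.053 ] [0.0355 0.0359]
0.058 2 [0.0373 0.038  0.0388] [0.036  0.0361]
0.062 4 [0.0366 0.0382 0.039 ] [0.0355 0.0364]
-1 794
0.006 226 [0.0377 0.0472 0.0641] [-0.0463 -0.0346]
0.01 155 [0.0505 0.0609 0.0667] [-0.0462 -0.0346]
0.014 40 [0.0379 0.0542 0.0662] [-0.0462 -0.0345]
0.018 10 [0.0385 0.0416 0.0532] [-0.0348 -0.0345]
0.022 2 [0.0408 0.0409 0.0411] [-0.0351 -0.0349]
0.026 7 [0.0366 0.0387 0.0409] [-0.0354 -0.0345]
0.03 6 [0.0397 0.0402 0.0414] [-0.0358 -0.0346]
0.034 6 [0.0382 0.0403 0.0411]
[... 1215 characters left out ...]
.017, "rz": -0.058}, {"grip": -0.2, "x": 0.006, "y": 0.0296, "z": 0.0019, "rx": -0.024, "ry": -0.017, "rz": -0.058}, {"grip": -0.2, "x": 0.0042, "y": 0.0299, "z": 0.0025, "rx": -0.025, "ry": -0.018, "rz": -0.058}]
5
[{"grip": -0.2, "x": 0.0086, "y": 0.0212, "z": 0.0114, "rx": -0.018, "ry": -0.017, "rz": -0.035}, {"grip": -0.2, "x": 0.0082, "y": 0.0213, "z": 0.0117, "rx": -0.018, "ry": -0.018, "rz": -0.035}, {"grip": -0.2, "x": 0.0075, "y": 0.0213, "z": 0.0119, "rx": -0.018, "ry": -0.017, "rz": -0.035}, {"grip": -0.2, "x": 0.007, "y": 0.0214, "z": 0.0122, "rx": -0.019, "ry": -0.017, "rz": -0.035}, {"grip": -0.2, "x": 0.0065, "y": 0.0214, "z": 0.0125, "rx": -0.018, "ry": -0.018, "rz": -0.035}]
```

```bash
cat > kin.py <<'E'
from h import *
from scipy.optimize import least_squares
Rz=lambda a:R.from_euler('z',a,degrees=True).as_matrix()
Ry=lambda a:R.from_euler('y',a,degrees=True).as_matrix()
def fk(q,g):
    a1,lat,d1,L2,a3,L3,off,d,s4,s6,o6=g
    # frame: z along link
    T=Rz(q[0]); p=T@np.array([a1,lat,d1]); T=T@Ry(q[1]); p=p+T@np.array([0,0,L2]); T=T@Ry(q[2]); p=p+T@np.array([a3,0,L3]); T=T@Rz(s4*q[3]); T=T@Ry(q[4]); p=p+T@np.array([off,0,d]); T=T@Rz(s6*q[5]+o6); return p,T
S=[([63.5243,21.8078,74.3353,-.0013,83.8585,-12.3338],[.1344,.5333,.2453],[.2443,.9697,0],[0,0,-1]),
([22.17622159,6.90682734,91.69924644,-4.98863229,71.43016202,-64.38157312],[0.3690925,0.25565605,0.27000537],[.03983,.9992,-.00323],[.19184,-.01082,-.98137]),
([-49.17737511,-2.99583683,109.20301847,9.89361071,50.21857975,-113.05722643],[0.36048464,-0.18836817,0.24914115],[.51338,.85816,-.00125],[.36345,-.21874,-.90557]),
([-47.99694406,23.7353857,126.60727365,51.63723334,10.06355128,-157.44091352],ramp(-0.18514123,-0.00208811,0.04454528),[.50007,.86593,.00984],[.36477,-.20032,-.90929]),
([-45.00454856,19.07009202,115.27808696,4.8326386,35.12369754,-108.22198942],ramp(-0.18928185,-0.00173164,0.07980817),[.50718,.86184,.00074],[.16448,-.09595,-.9817]),
([-44.52494641,25.50450611,115.9885443,3.98767747,31.12731729,-107.22205919],ramp(-0.18888204,-0.00152472,0.03492581),[.50858,.86101,.00371],[.11748,-.06512,-.99094]),
([-41.26751815,33.73882483,101.16561005,19.32230696,16.29467691,-117.845409],ramp(1.67748546e-03,4.69400071e-05,4.54950371e-02),[.50918,.86066,.00008],[.43173,-.25534,-.86511]),
([-43.3307,15.6073,105.2555,12.6442,30.1563,-112.0785],ramp(-.0766,.0002,.1686),None,None)]
def res(g):
    o=[]
    for q,p,y,z in S:
        P,T=fk(q,g); o+=list((P-p)*10)
        if y is not None: o+=list(T[:,1]-y)+list(T[:,2]-z)
    return np.array(o)
if __name__=='__main__':
    best=None
    for s4 in(1,-1):
        for s6 in(1,-1):
            for o6 in range(0,360,45):
                f=lambda v:res(list(v[:8])+[s4,s6,v[8]])
                r=least_squares(f,[0,.1,.3,.5,0,.4,0,.2,o6])
                if best is None or r.cost<best[0]: best=(r.cost,list(r.x[:8])+[s4,s6,r.x[8]])
    print(best); np.save('g.npy',best[1])
E
cat >> kin.py <<'E'
LO=np.array([-178.18,-50.72,12.68,-81.47,9.98,-165.26]);HI=np.array([178.18,133.34,142.11,261.47,163.14,165.26])
def ik(p,Rm,q0,g,free5=False):
    lo=LO.copy(); hi=HI.copy()
    if free5: lo[4]=-60
    def f(q):
        P,T=fk(q,g); return np.r_[(P-p)*10,(R.from_matrix(T.T@Rm)).as_rotvec()]
    r=least_squares(f,np.clip(q0,lo+.01,hi-.01),bounds=(lo,hi),x_scale=30); return r.x,np.abs(r.fun).max()
E
python3 kin.py
python3 - <<'E'
from kin import *
np.set_printoptions(precision=1,suppress=True)
g=np.load('g.npy')
def gr(l,yaw,p): 
    Rm=pose(yaw,l); return np.array(p)+.005*Rm[:,2],Rm
for l in (0,10,15,20,22,25,28,30,-25):
  for hgt in (.046,.052):
    p,Rm=gr(l,11.3,[.4708,.174,hgt]); q,e=ik(p,Rm,[6,25,110,0,30,-60],g); 
    p,Rm=gr(l,YAW,ramp(.0295,0,hgt+.042)); q2,e2=ik(p,Rm,[-40,25,95,10,30,-110],g); print(l,hgt,q,round(e,4),q2,round(e2,4))
E
```

```text
(np.float64(2.0984382610256924e-07), [np.float64(-1.1490315633507835e-05), np.float64(0.1174981838187084), np.float64(0.13010786517044587), np.float64(0.5371150077974222), np.float64(0.10300767264321632), np.float64(0.3507955034180784), np.float64(-8.084940465357969e-06), np.float64(0.2435184643719638), 1, 1, np.float64(89.999817344051)])
0 0.046 [  6.7  31.7  97.7   0.   50.6 -94.6] 0.0 [-38.7  38.8  72.2   0.   69.  -98.1] 0.0
0 0.052 [  6.7  31.2  97.4   0.   51.4 -94.6] 0.0 [-38.7  38.4  71.8   0.   69.7 -98.1] 0.0
10 0.046 [  6.3  29.4 104.4   1.5  36.3 -96.1] 0.0 [-39.3  35.6  79.9   1.8  54.7 -99.6] 0.0
10 0.052 [  6.3  28.8 104.    1.4  37.2 -96. ] 0.0 [-39.3  35.2  79.5   1.8  55.4 -99.6] 0.0
15 0.046 [  6.1  28.7 107.7   2.8  28.7 -97.5] 0.0 [ -39.6   34.3   83.6    3.2   47.3 -100.9] 0.0
15 0.052 [  6.1  28.  107.4   2.7  29.7 -97.4] 0.0 [ -39.6   33.9   83.3    3.1   48.1 -100.8] 0.0
20 0.046 [   5.8   28.2  111.1    5.3   20.9 -100.1] 0.0 [ -39.9   33.3   87.3    5.    39.8 -102.6] 0.0
20 0.052 [  5.8  27.5 110.7   5.   21.9 -99.8] 0.0 [ -39.9   32.8   87.     4.9   40.6
[... 352 characters left out ...]
 114.1   10.2   13.8 -105.1] 0.0 [ -40.3   32.    90.6    7.5   33.  -105.1] 0.0
28 0.046 [   5.3   28.3  115.6   17.7   10.  -112.9] 0.0205 [ -40.5   32.1   93.    10.    27.5 -107.7] 0.0
28 0.052 [   5.3   27.5  115.7   16.9   10.  -112. ] 0.0103 [ -40.5   31.6   92.7    9.8   28.4 -107.4] 0.0
30 0.046 [   4.8   28.2  115.8   23.7   10.  -119.2] 0.0498 [ -40.6   32.    94.4   12.1   24.4 -109.8] 0.0
30 0.052 [   4.9   27.4  115.8   22.1   10.  -117.4] 0.0403 [ -40.6   31.4   94.1   11.8   25.3 -109.4] 0.0
-25 0.046 [  7.5  40.6  81.9  -1.6  82.4 -93.2] 0.0 [-37.6  49.5  52.7  -3.  102.6 -97. ] 0.0
-25 0.052 [  7.5  40.2  81.7  -1.6  83.1 -93.2] 0.0 [-37.6  49.2  52.4  -3.  103.3 -97.1] 0.0
```

```bash
cat >> kin.py <<'E'
def check(rows,p,Rm,q):
    g=np.load('g.npy'); q=np.array(q,float); mn=1e9
    for i,r in enumerate(rows):
        p=p+Rm@np.array([r['x'],r['y'],r['z']]); Rm=Rm@R.from_rotvec([r['rx'],r['ry'],r['rz']]).as_matrix()
        q2,e=ik(p,Rm,q,g); dq=np.abs(q2-q); 
        print(i,np.round(q2,1),'err%.4f'%e,'dq',np.round(dq.max(),1),np.round(p,3)); q=q2
    return q
E
sed -i 's/print(json.dumps(rows)); return p,Rm/print(json.dumps(rows)); plan.rows=rows; return p,Rm/' h.py
python3 - <<'E'
from kin import *
s=env.observe()
K=np.array([.4708,.174,.050]); Rk=pose(11.3,25); G=K+.005*Rk[:,2]
p,r=plan([([.45,-.09,.24],pose(-18,20),5),([.445,.06,.22],pose(0,22),4),(G-.08*Rk[:,2],Rk,4)],0)
check(plan.rows,s['position'],s['tool_rot'],s['q'])
print(p,G)
plan([(G,Rk,6)],0,p,r)
E
```

```text
13
[{"grip": 0, "x": 0.0098, "y": 0.0247, "z": -0.0223, "rx": -0.019, "ry": 0.035, "rz": -0.04}, {"grip": 0, "x": 0.0095, "y": 0.0256, "z": -0.0214, "rx": -0.019, "ry": 0.036, "rz": -0.039}, {"grip": 0, "x": 0.0093, "y": 0.0263, "z": -0.0206, "rx": -0.019, "ry": 0.035, "rz": -0.04}, {"grip": 0, "x": 0.009, "y": 0.0271, "z": -0.0198, "rx": -0.019, "ry": 0.036, "rz": -0.04}, {"grip": 0, "x": 0.0085, "y": 0.0277, "z": -0.019, "rx": -0.018, "ry": 0.035, "rz": -0.04}, {"grip": 0, "x": 0.0137, "y": 0.0353, "z": 0.0003, "rx": -0.028, "ry": -0.009, "rz": -0.073}, {"grip": 0, "x": 0.0111, "y": 0.0362, "z": 0.0012, "rx": -0.029, "ry": -0.008, "rz": -0.073}, {"grip": 0, "x": 0.0085, "y": 0.0368, "z": 0.0022, "rx": -0.028, "ry": -0.009, "rz": -0.074}, {"grip": 0, "x": 0.0057, "y": 0.0373, "z": 0.0032, "rx": -0.028, "ry": -0.009, "rz": -0.073}, {"grip": 0, "x": 0.0108, "y": 0.027, "z": 0.0231, "rx": -0.02, "ry": -0.013, "rz": -0.045}, {"grip": 0, "x": 0.0099, "y": 0.0269, "z": 0.0236, "rx": -0.019, "ry": -0.013, "rz": -0.045}, {"grip": 0, "x": 0.0089, "y": 0.0269, "z": 0.0239, "rx": -0.02, "ry": 
[... 1062 characters left out ...]
2.9  112.7    5.8   30.4 -101.5] err0.0000 dq 5.8 [0.441 0.141 0.144]
12 [   5.    16.4  114.3    6.5   24.6 -101.6] err0.0000 dq 5.8 [0.44  0.168 0.118]
[0.43968367 0.16774006 0.11797255] [0.47287213 0.17441405 0.04546846]
6
[{"grip": 0, "x": 0.0, "y": 0.0, "z": 0.0133, "rx": 0.0, "ry": 0.0, "rz": 0.0}, {"grip": 0, "x": 0.0, "y": 0.0, "z": 0.0134, "rx": 0.0, "ry": 0.0, "rz": 0.0}, {"grip": 0, "x": 0.0, "y": 0.0, "z": 0.0133, "rx": 0.0, "ry": 0.0, "rz": 0.0}, {"grip": 0, "x": 0.0, "y": 0.0, "z": 0.0133, "rx": 0.0, "ry": 0.0, "rz": 0.0}, {"grip": 0, "x": 0.0, "y": 0.0, "z": 0.0134, "rx": 0.0, "ry": 0.0, "rz": 0.0}, {"grip": 0, "x": 0.0, "y": 0.0, "z": 0.0133, "rx": 0.0, "ry": 0.0, "rz": 0.0}]
```

play_rows(
  commands=[
    {"grip":0,"x":0.0098,"y":0.0247,"z":-0.0223,"rx":-0.019,"ry":0.035,"rz":-0.04},
    {"grip":0,"x":0.0095,"y":0.0256,"z":-0.0214,"rx":-0.019,"ry":0.036,"rz":-0.039},
    {"grip":0,"x":0.0093,"y":0.0263,"z":-0.0206,"rx":-0.019,"ry":0.035,"rz":-0.04},
    {"grip":0,"x":0.009,"y":0.0271,"z":-0.0198,"rx":-0.019,"ry":0.036,"rz":-0.04},
    {"grip":0,"x":0.0085,"y":0.0277,"z":-0.019,"rx":-0.018,"ry":0.035,"rz":-0.04},
    {"grip":0,"x":0.0137,"y":0.0353,"z":0.0003,"rx":-0.028,"ry":-0.009,"rz":-0.073},
    {"grip":0,"x":0.0111,"y":0.0362,"z":0.0012,"rx":-0.029,"ry":-0.008,"rz":-0.073},
    {"grip":0,"x":0.0085,"y":0.0368,"z":0.0022,"rx":-0.028,"ry":-0.009,"rz":-0.074},
    {"grip":0,"x":0.0057,"y":0.0373,"z":0.0032,"rx":-0.028,"ry":-0.009,"rz":-0.073},
    {"grip":0,"x":0.0108,"y":0.027,"z":0.0231,"rx":-0.02,"ry":-0.013,"rz":-0.045},
    {"grip":0,"x":0.0099,"y":0.0269,"z":0.0236,"rx":-0.019,"ry":-0.013,"rz":-0.045},
    {"grip":0,"x":0.0089,"y":0.0269,"z":0.0239,"rx":-0.02,"ry":-0.013,"rz":-0.046},
  ],
)

```text
time_s: 12.45
position: [0.4421, 0.1414, 0.1396]
tool_rot: [[-0.903, -0.149, 0.404], [-0.134, 0.989, 0.067], [-0.409, 0.006, -0.912]]
ft_force: [0.2, 0.9, 0.4]
grip_width: 0.0426
```

play_rows(
  commands=[
    {"grip":0,"x":0.0081,"y":0.0268,"z":0.0244,"rx":-0.02,"ry":-0.013,"rz":-0.045},
    {"grip":0,"x":0,"y":0,"z":0,"rx":0,"ry":0,"rz":0},
  ],
)

```text
time_s: 12.7
position: [0.4396, 0.1685, 0.1133]
tool_rot: [[-0.891, -0.198, 0.407], [-0.178, 0.98, 0.088], [-0.417, 0.006, -0.909]]
ft_force: [0.5, 0.4, 0.1]
grip_width: 0.0428
```

Run:
```python
from kin import *
d=snap('wrist','wrist8'); s=env.observe(); print(s['time_s'],s['position'],s['q'],s['ft_force'],s['grip_width'])
import kp; kp.keeper('wrist8')
```

```text
12.75 [0.44035499 0.16780263 0.11440694] [   4.78579332   16.847494    114.36542409    7.41507778   24.39305063
 -102.58882951] [ 0.00554655 -0.01251103  1.0811394 ] 0.042461321797456854
tbl -0.0012225735221070289
bar 2793 ((470.8626708984375, 173.29299926757812), (17.642141342163086, 129.19424438476562), 11.282792091369629) 0.012896690884605627
tab 782 ((470.61614990234375, 173.15487670898438), (16.490596771240234, 17.91577911376953), 11.191262245178223) top 495 ((470.7198486328125, 173.3843994140625), (16.048818588256836, 17.911476135253906), 9.585426330566406) 0.17701282884825936
```

View pics/wrist8.png

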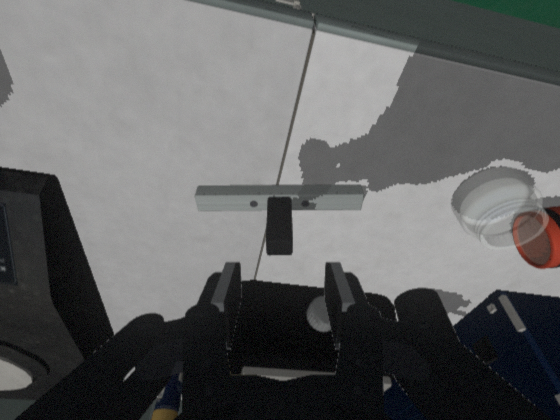

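Run:
```python
from kin import *
s=env.observe()
K=np.array([.4707,.1733,.051]); Rk=pose(11.3,25); G=K+.005*Rk[:,2]
p,r=plan([(G-.04*Rk[:,2],Rk,3),(G,Rk,4)],0)
check(plan.rows,s['position'],s['tool_rot'],s['q']); print(G)
```

```text
7
[{"grip": 0, "x": -0.0004, "y": -0.0003, "z": 0.0118, "rx": 0.002, "ry": -0.001, "rz": -0.001}, {"grip": 0, "x": -0.0005, "y": -0.0002, "z": 0.0119, "rx": 0.002, "ry": -0.002, "rz": 0.0}, {"grip": 0, "x": -0.0004, "y": -0.0002, "z": 0.0118, "rx": 0.002, "ry": -0.001, "rz": -0.001}, {"grip": 0, "x": 0.0, "y": 0.0, "z": 0.01, "rx": 0.0, "ry": 0.0, "rz": 0.0}, {"grip": 0, "x": 0.0, "y": 0.0, "z": 0.01, "rx": 0.0, "ry": 0.0, "rz": 0.0}, {"grip": 0, "x": 0.0, "y": 0.0, "z": 0.01, "rx": 0.0, "ry": 0.0, "rz": 0.0}, {"grip": 0, "x": 0.0, "y": 0.0, "z": 0.01, "rx": 0.0, "ry": 0.0, "rz": 0.0}]
0 [   4.9   18.5  114.5    7.6   22.5 -102.7] err0.0000 dq 1.8 [0.446 0.169 0.104]
1 [   5.1   20.2  114.5    7.8   20.7 -102.9] err0.0000 dq 1.9 [0.451 0.17  0.093]
2 [   5.2   21.9  114.5    7.9   18.9 -103.1] err0.0000 dq 1.7 [0.456 0.17  0.083]
3 [   5.3   23.3  114.5    8.4   17.5 -103.6] err0.0000 dq 1.4 [0.46  0.171 0.074]
4 [   5.3   24.7  114.4    9.    16.2 -104.1] err0.0000 dq 1.4 [0.465 0.172 0.065]
5 [   5.4   26.1  114.3    9.7   14.9 -104.7] err0.0000 dq 1.4 [0.469 0.173 0.056]
6 [   5.5   27.5  114.2   10.5   13.6 -105.5] err0.0000 dq 1.4 [0.473 0.174 0.046]
[0.47277213 0.17371405 0.04646846]
```

play_rows(
  commands=[
    {"grip":0,"x":-0.0004,"y":-0.0003,"z":0.0118,"rx":0.002,"ry":-0.001,"rz":-0.001},
    {"grip":0,"x":-0.0005,"y":-0.0002,"z":0.0119,"rx":0.002,"ry":-0.002,"rz":0.0},
    {"grip":0,"x":-0.0004,"y":-0.0002,"z":0.0118,"rx":0.002,"ry":-0.001,"rz":-0.001},
    {"grip":0,"x":0.0,"y":0.0,"z":0.01,"rx":0.0,"ry":0.0,"rz":0.0},
    {"grip":0,"x":0.0,"y":0.0,"z":0.01,"rx":0.0,"ry":0.0,"rz":0.0},
    {"grip":0,"x":0.0,"y":0.0,"z":0.01,"rx":0.0,"ry":0.0,"rz":0.0},
    {"grip":0,"x":0.0,"y":0.0,"z":0.01,"rx":0.0,"ry":0.0,"rz":0.0},
    {"grip":0,"x":0.0,"y":0.0,"z":0.0,"rx":0.0,"ry":0.0,"rz":0.0},
  ],
)

```text
time_s: 13.75
position: [0.4727, 0.1734, 0.0461]
tool_rot: [[-0.889, -0.195, 0.414], [-0.177, 0.981, 0.082], [-0.422, -0.0, -0.907]]
ft_force: [-0.7, 0.6, 0.1]
grip_width: 0.0429
```

Run:
```python
from kin import *
s=env.observe(); print(s['time_s'],s['position'],s['tool_rot'],s['q'],s['ft_force'],s['grip_width'])
```

```text
13.75 [0.47269713 0.17341795 0.04606123] [[-8.89185239e-01 -1.95422554e-01  4.13714439e-01]
 [-1.77256000e-01  9.80719122e-01  8.22819161e-02]
 [-4.21817403e-01 -1.69501444e-04 -9.06680787e-01]] [   5.42937678   27.58118802  114.19731349   10.47645704   13.60369029
 -105.49115842] [-0.71050942  0.58097329  0.07131996] 0.042879300621569506
```

play_rows(
  commands=[
    {"grip":1,"x":0,"y":0,"z":0,"rx":0,"ry":0,"rz":0},
    {"grip":1,"x":0,"y":0,"z":0,"rx":0,"ry":0,"rz":0},
    {"grip":1,"x":0,"y":0,"z":0,"rx":0,"ry":0,"rz":0},
    {"grip":1,"x":0,"y":0,"z":0,"rx":0,"ry":0,"rz":0},
    {"grip":1,"x":0,"y":0,"z":0,"rx":0,"ry":0,"rz":0},
  ],
  squeeze=60,
)

```text
time_s: 14.38
position: [0.4728, 0.1735, 0.0472]
tool_rot: [[-0.888, -0.196, 0.416], [-0.177, 0.981, 0.082], [-0.424, -0.0, -0.906]]
ft_force: [-1.5, 0.1, 6.3]
grip_width: 0.0171
```

Run:
```python
from kin import *
s=env.observe(); print(s['time_s'],s['position'],s['q'],s['ft_force'],s['grip_width'])
Rk=s['tool_rot']; p0=s['position']
# lift straight up, then carry
p,r=plan([(p0+[0,0,.10],pose(11.3,25),5),([.46,.10,.19],pose(4,25),3)],1)
check(plan.rows,s['position'],s['tool_rot'],s['q'])
```

```text
14.375 [0.47279583 0.17345081 0.0471823 ] [   5.43243404   27.44445252  114.20038691   10.46198046   13.61916578
 -105.47909023] [-1.5046088   0.08686958  6.32142817] 0.017144495312423957
8
[{"grip": 1, "x": -0.0085, "y": 0.0, "z": -0.0181, "rx": 0.0, "ry": 0.0, "rz": 0.0}, {"grip": 1, "x": -0.0084, "y": 0.0, "z": -0.0181, "rx": 0.0, "ry": 0.0, "rz": 0.0}, {"grip": 1, "x": -0.0085, "y": 0.0, "z": -0.0181, "rx": 0.0, "ry": 0.001, "rz": 0.0}, {"grip": 1, "x": -0.0085, "y": 0.0, "z": -0.0182, "rx": 0.0, "ry": 0.0, "rz": 0.0}, {"grip": 1, "x": -0.0084, "y": 0.0, "z": -0.0181, "rx": -0.001, "ry": 0.0, "rz": 0.0}, {"grip": 1, "x": 0.0021, "y": -0.0232, "z": -0.0167, "rx": 0.018, "ry": 0.0, "rz": 0.038}, {"grip": 1, "x": 0.0012, "y": -0.0235, "z": -0.0164, "rx": 0.018, "ry": 0.0, "rz": 0.039}, {"grip": 1, "x": 0.0003, "y": -0.0239, "z": -0.0159, "rx": 0.018, "ry": 0.0, "rz": 0.038}]
0 [   5.4   24.9  113.1    8.3   17.2 -103.2] err0.0000 dq 3.6 [0.473 0.173 0.067]
1 [   5.4   22.5  111.8    6.9   20.9 -101.7] err0.0000 dq 3.6 [0.473 0.173 0.087]
2 [   5.4   20.2  110.4    5.9   24.6 -100.6] err0.0000 dq 3.7 [0.473 0.173 0.107]
3 [  5.4  18.  108.9   5.2  28.3 -99.8] err0.0000 dq 3.7 [0.473 0.173 0.127]
4 [  5.4  16.  107.3   4.8  31.9 -99.4] err0.0000 dq 3.6 [0.473 0.173 0.147]
5 [   2.4   13.5  107.7    4.9   33.9 -100. ] err0.0000 dq 3.0 [0.469 0.149 0.161]
6 [  -0.7   11.2  107.9    5.2   36.2 -100.7] err0.0000 dq 3.1 [0.464 0.125 0.176]
7 [  -4.     8.9  107.9    5.5   38.6 -101.6] err0.0000 dq 3.3 [0.46 0.1  0.19]
```

play_rows(
  commands=[
    {"grip":1,"x":-0.0085,"y":0.0,"z":-0.0181,"rx":0.0,"ry":0.0,"rz":0.0},
    {"grip":1,"x":-0.0084,"y":0.0,"z":-0.0181,"rx":0.0,"ry":0.0,"rz":0.0},
    {"grip":1,"x":-0.0085,"y":0.0,"z":-0.0181,"rx":0.0,"ry":0.001,"rz":0.0},
    {"grip":1,"x":-0.0085,"y":0.0,"z":-0.0182,"rx":0.0,"ry":0.0,"rz":0.0},
    {"grip":1,"x":-0.0084,"y":0.0,"z":-0.0181,"rx":-0.001,"ry":0.0,"rz":0.0},
    {"grip":1,"x":0.0021,"y":-0.0232,"z":-0.0167,"rx":0.018,"ry":0.0,"rz":0.038},
    {"grip":1,"x":0.0012,"y":-0.0235,"z":-0.0164,"rx":0.018,"ry":0.0,"rz":0.039},
    {"grip":1,"x":0.0003,"y":-0.0239,"z":-0.0159,"rx":0.018,"ry":0.0,"rz":0.038},
  ],
)

```text
time_s: 15.38
position: [0.4592, 0.0993, 0.1896]
tool_rot: [[-0.905, -0.069, 0.419], [-0.062, 0.998, 0.029], [-0.42, 0.0, -0.907]]
ft_force: [-0.1, -0.0, -0.5]
grip_width: 0.0168
```

Run:
```python
from kin import *
np.set_printoptions(precision=4,suppress=True)
d=snap('wrist','wrist9'); s=env.observe(); print(s['time_s'],s['position'],s['q'],s['ft_force'],s['grip_width'])
P=cloud(d); Q=(P-s['position'])@s['tool_rot']; m=np.isfinite(Q[...,0])&(np.abs(Q[...,1])<.075)&(np.abs(Q[...,0])<.06)&(Q[...,2]>.015)&(Q[...,2]<.06)
q=Q[m]; print(len(q)); 
# bar in level frame: rotate by lean 25
a=np.radians(25); X=-(q[:,0])*np.cos(a)+q[:,2]*np.sin(a); Z=-(q[:,0])*np.sin(a)-q[:,2]*np.cos(a)
for y0 in np.arange(-.06,.061,.02):
    k=np.abs(q[:,1]-y0)<.01
    if k.sum()>5: print(round(y0,2),k.sum(),np.percentile(X[k],[2,50,98]),np.percentile(Z[k],[2,50,98]))
```

```text
15.425 [0.4597 0.0977 0.1913] [  -4.2978    8.7225  107.8568    5.4103   38.7365 -101.6097] [1.3416 0.4551 1.7772] 0.016818343494358692
8484
-0.06 802 [-0.01   -0.0083  0.0058] [-0.049  -0.0367 -0.0353]
-0.04 1307 [-0.0101 -0.0083  0.0058] [-0.0488 -0.0366 -0.0352]
-0.02 1312 [-0.0102 -0.0084  0.0058] [-0.0487 -0.0365 -0.0348]
0.0 1412 [-0.0104 -0.0094  0.0003] [-0.0487 -0.0359 -0.0216]
0.02 1299 [-0.0104 -0.0087  0.0055] [-0.0484 -0.0364 -0.0296]
0.04 1297 [-0.0105 -0.0086  0.005 ] [-0.0484 -0.0364 -0.035 ]
0.06 1055 [-0.0105 -0.0087  0.0043] [-0.0482 -0.0364 -0.035 ]
```

View pics/wrist9.png

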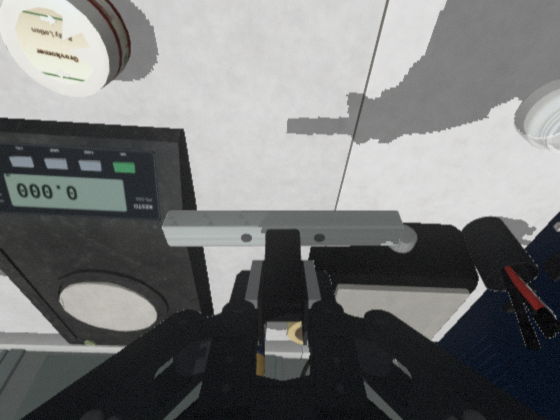

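Run:
```python
from kin import *
np.set_printoptions(precision=4,suppress=True)
for fn,pp,RR in [('wrist9',None,None)]:
    d=dict(np.load('pics/wrist9.npz')); s=env.observe(); 
    P=cloud(d); Q=(P-s['position'])@s['tool_rot']; m=np.isfinite(Q[...,0])&(np.abs(Q[...,1])<.06)&(np.abs(Q[...,1])>.02)&(np.abs(Q[...,0])<.06)&(Q[...,2]>.015)&(Q[...,2]<.06)
    a=np.radians(25)
    X=-(Q[...,0])*np.cos(a)+Q[...,2]*np.sin(a); Z=-(Q[...,0])*np.sin(a)-Q[...,2]*np.cos(a)
    for u in (200,220,340,370):
        col=m[:,u]; vs=np.where(col)[0]; print(u,[(int(v),round(float(X[v,u])*1e3,1),round(float(Z[v,u])*1e3,1)) for v in vs[::3]])
```

```text
200 [(210, -9.0, -49.2), (213, -9.7, -46.0), (216, -9.2, -44.1), (219, -9.3, -41.6), (222, -9.2, -39.5), (225, -8.4, -38.0), (228, -8.4, -35.8), (231, -6.5, -35.3), (234, -3.7, -35.8), (237, -0.5, -36.4), (240, 1.4, -35.9), (243, 4.3, -36.2)]
220 [(210, -8.6, -49.6), (213, -9.2, -46.6), (216, -8.9, -44.5), (219, -9.1, -41.9), (222, -9.3, -39.4), (225, -9.6, -36.8), (228, -8.2, -35.9), (231, -6.1, -35.8), (234, -3.5, -35.9), (237, -0.9, -36.1), (240, 2.7, -37.1), (243, 4.0, -36.0)]
340 [(210, -9.5, -48.6), (213, -9.7, -46.0), (216, -10.1, -43.2), (219, -9.4, -41.5), (222, -9.5, -39.1), (225, -9.5, -36.9), (228, -8.3, -35.8), (232, -5.2, -35.8), (235, -3.9, -34.8), (238, -0.7, -35.4), (241, 1.9, -35.5), (244, 4.9, -35.9)]
370 [(210, -9.9, -48.2), (213, -9.4, -46.3), (216, -10.2, -43.1), (219, -9.8, -41.1), (222, -9.6, -39.1), (225, -10.3, -36.1), (228, -8.3, -35.8), (231, -6.4, -35.4), (234, -3.5, -35.9), (237, -1.1, -35.8), (240, 0.6, -35.2), (243, 4.7, -36.5)]
```

Run:
```python
from kin import *
s=env.observe()
p,r=plan([([.455,-.03,.22],pose(-13,25),4),([.455,-.17,.21],pose(-27,25),4),(ramp(-.06,0,.165),pose(YAW,25),2)],1)
q=check(plan.rows,s['position'],s['tool_rot'],s['q'])
```

```text
10
[{"grip": 1, "x": 0.0, "y": -0.0318, "z": -0.0079, "rx": 0.031, "ry": 0.0, "rz": 0.067}, {"grip": 1, "x": -0.0022, "y": -0.0319, "z": -0.0069, "rx": 0.031, "ry": 0.0, "rz": 0.066}, {"grip": 1, "x": -0.0043, "y": -0.0319, "z": -0.0059, "rx": 0.031, "ry": 0.0, "rz": 0.067}, {"grip": 1, "x": -0.0064, "y": -0.0318, "z": -0.0049, "rx": 0.03, "ry": 0.001, "rz": 0.066}, {"grip": 1, "x": -0.0061, "y": -0.0341, "z": 0.0056, "rx": 0.026, "ry": 0.0, "rz": 0.055}, {"grip": 1, "x": -0.0079, "y": -0.0336, "z": 0.0064, "rx": 0.026, "ry": 0.0, "rz": 0.056}, {"grip": 1, "x": -0.0098, "y": -0.0328, "z": 0.0074, "rx": 0.026, "ry": 0.0, "rz": 0.055}, {"grip": 1, "x": -0.0116, "y": -0.0321, "z": 0.0081, "rx": 0.026, "ry": 0.0, "rz": 0.056}, {"grip": 1, "x": -0.0205, "y": -0.0309, "z": 0.0344, "rx": 0.013, "ry": 0.0, "rz": 0.028}, {"grip": 1, "x": -0.0213, "y": -0.03, "z": 0.0348, "rx": 0.013, "ry": 0.0, "rz": 0.029}]
0 [  -8.3    7.4  108.     5.2   39.9 -101.2] err0.0000 dq 4.0 [0.458 0.066 0.198]
1 [ -12.4    6.4  107.8    5.    41.1 -100.9] err0.0000 dq 4.1 [0.457 0.034 0.206]
2 [ -16.5    5.5  107.4    4.7   42.4 -100.5] err0.0000 dq 4.0 [0.456 0.002 0.213]
3 [ -20.5    4.9  106.6    4.6   43.8 -100.1] err0.0000 dq 4.0 [ 0.455 -0.03   0.22 ]
4 [ -24.9    5.5  106.4    5.2   43.5 -101.4] err0.0000 dq 4.4 [ 0.455 -0.065  0.217]
5 [ -29.1    6.3  105.9    5.6   43.2 -102.3] err0.0000 dq 4.2 [ 0.455 -0.1    0.215]
6 [ -33.     7.4  105.1    5.8   42.9 -102.9] err0.0000 dq 3.9 [ 0.455 -0.135  0.212]
7 [ -36.6    8.7  104.     5.9   42.8 -103. ] err0.0000 dq 3.6 [ 0.455 -0.17   0.21 ]
8 [ -39.7   13.4  102.1    7.1   40.1 -105.4] err0.0000 dq 4.7 [ 0.47  -0.213  0.188]
9 [ -42.3   18.2   99.5    8.    38.  -107. ] err0.0000 dq 4.8 [ 0.486 -0.255  0.165]
```

play_rows(
  commands=[
    {"grip":1,"x":0.0,"y":-0.0318,"z":-0.0079,"rx":0.031,"ry":0.0,"rz":0.067},
    {"grip":1,"x":-0.0022,"y":-0.0319,"z":-0.0069,"rx":0.031,"ry":0.0,"rz":0.066},
    {"grip":1,"x":-0.0043,"y":-0.0319,"z":-0.0059,"rx":0.031,"ry":0.0,"rz":0.067},
    {"grip":1,"x":-0.0064,"y":-0.0318,"z":-0.0049,"rx":0.03,"ry":0.001,"rz":0.066},
    {"grip":1,"x":-0.0061,"y":-0.0341,"z":0.0056,"rx":0.026,"ry":0.0,"rz":0.055},
    {"grip":1,"x":-0.0079,"y":-0.0336,"z":0.0064,"rx":0.026,"ry":0.0,"rz":0.056},
    {"grip":1,"x":-0.0098,"y":-0.0328,"z":0.0074,"rx":0.026,"ry":0.0,"rz":0.055},
    {"grip":1,"x":-0.0116,"y":-0.0321,"z":0.0081,"rx":0.026,"ry":0.0,"rz":0.056},
    {"grip":1,"x":-0.0205,"y":-0.0309,"z":0.0344,"rx":0.013,"ry":0.0,"rz":0.028},
    {"grip":1,"x":-0.0213,"y":-0.03,"z":0.0348,"rx":0.013,"ry":0.0,"rz":0.029},
    {"grip":1,"x":0,"y":0,"z":0,"rx":0,"ry":0,"rz":0},
  ],
)

```text
time_s: 16.8
position: [0.4872, -0.2545, 0.1605]
tool_rot: [[-0.782, 0.508, 0.36], [0.462, 0.861, -0.211], [-0.417, 0.001, -0.909]]
ft_force: [-0.2, 0.7, -1.2]
grip_width: 0.0167
```

Run:
```python
from kin import *
np.set_printoptions(precision=4,suppress=True)
s=env.observe(); print(s['time_s'],tor(s['position']),s['tool_rot'],s['ft_force'],s['grip_width'])
p,r=plan([(ramp(-.015,0,.135),pose(YAW,25),3),(ramp(.0316,0,.128),pose(YAW,25),4)],1)
q=check(plan.rows,s['position'],s['tool_rot'],s['q'])
```

```text
16.8 [-0.0592  0.0012  0.1605] [[-0.7825  0.5082  0.3598]
 [ 0.4623  0.8612 -0.2113]
 [-0.4172  0.001  -0.9088]] [-0.2212  0.6816 -1.1827] 0.016663926118448035
7
[{"grip": 1, "x": -0.0098, "y": -0.0004, "z": 0.0139, "rx": 0.0, "ry": -0.002, "rz": 0.0}, {"grip": 1, "x": -0.0099, "y": -0.0005, "z": 0.0138, "rx": 0.001, "ry": -0.002, "rz": 0.0}, {"grip": 1, "x": -0.0097, "y": -0.0004, "z": 0.0139, "rx": 0.0, "ry": -0.002, "rz": 0.0}, {"grip": 1, "x": -0.0098, "y": 0.0, "z": 0.0065, "rx": 0.0, "ry": 0.0, "rz": 0.0}, {"grip": 1, "x": -0.0099, "y": 0.0, "z": 0.0065, "rx": 0.0, "ry": 0.0, "rz": 0.0}, {"grip": 1, "x": -0.0098, "y": 0.0, "z": 0.0066, "rx": 0.0, "ry": 0.0, "rz": 0.0}, {"grip": 1, "x": -0.0098, "y": 0.0, "z": 0.0065, "rx": 0.0, "ry": 0.0, "rz": 0.0}]
0 [ -41.8   20.7   98.2    7.9   37.1 -106.6] err0.0000 dq 2.0 [ 0.5   -0.262  0.152]
1 [ -41.5   22.6   96.7    7.7   36.5 -106.2] err0.0000 dq 1.9 [ 0.512 -0.27   0.144]
2 [ -41.2   24.5   95.2    7.7   36.  -105.9] err0.0000 dq 1.9 [ 0.525 -0.278  0.135]
3 [ -41.    25.6   93.5    7.4   36.5 -105.4] err0.0000 dq 1.7 [ 0.535 -0.284  0.133]
4 [ -40.7   26.7   91.8    7.1   37.1 -104.9] err0.0000 dq 1.7 [ 0.545 -0.29   0.132]
5 [ -40.5   27.8   90.     6.9   37.7 -104.4] err0.0000 dq 1.7 [ 0.555 -0.296  0.13 ]
6 [ -40.3   28.9   88.3    6.6   38.3 -104. ] err0.0000 dq 1.8 [ 0.565 -0.302  0.128]
```

play_rows(
  commands=[
    {"grip":1,"x":-0.0098,"y":-0.0004,"z":0.0139,"rx":0.0,"ry":-0.002,"rz":0.0},
    {"grip":1,"x":-0.0099,"y":-0.0005,"z":0.0138,"rx":0.001,"ry":-0.002,"rz":0.0},
    {"grip":1,"x":-0.0097,"y":-0.0004,"z":0.0139,"rx":0.0,"ry":-0.002,"rz":0.0},
    {"grip":1,"x":-0.0098,"y":0.0,"z":0.0065,"rx":0.0,"ry":0.0,"rz":0.0},
    {"grip":1,"x":-0.0099,"y":0.0,"z":0.0065,"rx":0.0,"ry":0.0,"rz":0.0},
    {"grip":1,"x":-0.0098,"y":0.0,"z":0.0066,"rx":0.0,"ry":0.0,"rz":0.0},
    {"grip":1,"x":-0.0098,"y":0.0,"z":0.0065,"rx":0.0,"ry":0.0,"rz":0.0},
    {"grip":1,"x":0,"y":0,"z":0,"rx":0,"ry":0,"rz":0},
    {"grip":1,"x":0,"y":0,"z":0,"rx":0,"ry":0,"rz":0},
  ],
)

```text
time_s: 17.92
position: [0.5648, -0.2998, 0.1308]
tool_rot: [[-0.78, 0.507, 0.367], [0.458, 0.862, -0.216], [-0.426, -0.001, -0.905]]
ft_force: [0.6, 0.3, -2.6]
grip_width: 0.0168
```

Run:
```python
from kin import *
np.set_printoptions(precision=4,suppress=True)
d=snap('wrist','wrist10');snap('side','side10'); s=env.observe(); print(s['time_s'],tor(s['position']),s['tool_rot'],s['ft_force'],s['grip_width'])
Q=tor(cloud(d)).reshape(-1,3); X,Y,Z=Q.T
for sg in(1,-1):
    k=(sg*Y>.033)&(sg*Y<.05)&(X>-.01)&(X<.07)&(Z>.036)&(Z<.12)
    for x0 in np.arange(.000,.066,.003):
        m=k&(np.abs(X-x0)<.0015); 
        if m.sum()>5: print(sg,round(x0,3),m.sum(),np.percentile(Z[m],[5,50,95]))
i=cv2.imread('pics/side10.png'); cv2.imwrite('pics/side10c.png',cv2.resize(i[130:290,200:360],None,fx=3.7,fy=3.7,interpolation=cv2.INTER_CUBIC))
```

```text
18.025 [0.0306 0.0017 0.1309] [[-0.7802  0.5065  0.3671]
 [ 0.458   0.8622 -0.2163]
 [-0.4261 -0.0006 -0.9047]] [ 0.1798  0.0617 -2.8366] 0.01666142976913221
1 0.006 377 [0.0373 0.0471 0.055 ]
1 0.009 269 [0.0457 0.0621 0.0665]
1 0.012 176 [0.0423 0.0551 0.0672]
1 0.015 31 [0.039  0.0509 0.0605]
1 0.018 23 [0.0383 0.0447 0.0554]
1 0.021 573 [0.084  0.0908 0.0965]
1 0.024 145 [0.0404 0.0964 0.0971]
1 0.027 130 [0.0406 0.0965 0.0972]
1 0.03 146 [0.0403 0.0965 0.0973]
1 0.033 153 [0.0405 0.0963 0.0971]
1 0.036 117 [0.04   0.0417 0.097 ]
1 0.039 274 [0.0404 0.0474 0.0557]
1 0.042 192 [0.042  0.0568 0.0599]
1 0.045 21 [0.0383 0.0471 0.0579]
1 0.048 16 [0.0369 0.0457 0.0543]
1 0.051 14 [0.0373 0.0447 0.0512]
1 0.057 6 [0.0364 0.0377 0.0389]
1 0.06 10 [0.0365 0.0384 0.0393]
-1 0.006 354 [0.0371 0.0465 0.0543]
-1 0.009 266 [0.0464 0.0621 0.0662]
-1 0.012 193 [0.045  0.0558 0.0672]
-1 0.015 41 [0.0377 0.0517 0.0603]
-1 0.018 27 [0.0368 0.0456 0.0547]
-1 0.021 554 [0.0838 0.0904 0.0961]
-1 0.024 155 [0.0406 0.0963 0.0971]
-1 0.027 131 [0.0405 0.0964 0.0972]
-1 0.03 140 [0.0403 0.0963 0.0972]
-1 0.033 168 [0.04   0.0962 0.097 ]
-1 0.036 143 [0.0398 0.096  0.0968]
-1 0.039 211 [0.0401 0.0461 0.0555]
-1 0.042 256 [0.0411 0.0549 0.0596]
-1 0.045 33 [0.0398 0.0518 0.0592]
-1 0.048 16 [0.0376 0.0463 0.0545]
-1 0.051 16 [0.0383 0.0441 0.051 ]
-1 0.057 6 [0.0362 0.0372 0.038 ]
-1 0.06 6 [0.0377 0.0382 0.0388]
-1 0.063 10 [0.0367 0.0382 0.039 ]
```

View pics/wrist10.png

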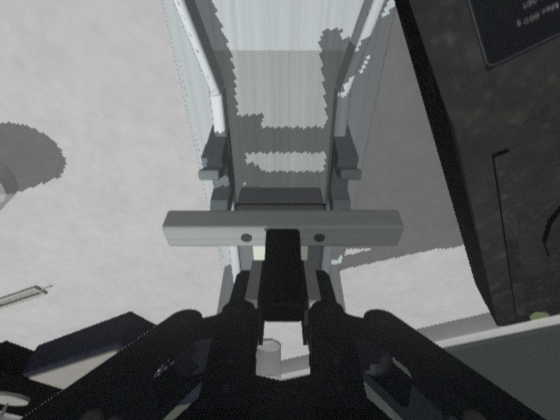

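View pics/side10c.png

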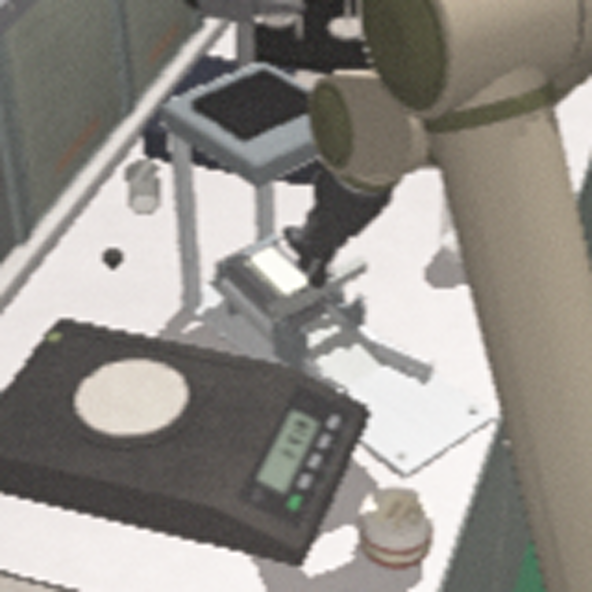

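Run:
```python
from kin import *
s=env.observe()
p,r=plan([(ramp(.0312,.0005,.112),pose(YAW,25),3),(ramp(.0312,.0005,.094),pose(YAW,25),5)],1)
q=check(plan.rows,s['position'],s['tool_rot'],s['q'])
```

```text
8
[{"grip": 1, "x": 0.0025, "y": -0.0004, "z": 0.0058, "rx": 0.0, "ry": 0.001, "rz": 0.001}, {"grip": 1, "x": 0.0025, "y": -0.0004, "z": 0.0058, "rx": 0.0, "ry": 0.002, "rz": 0.001}, {"grip": 1, "x": 0.0025, "y": -0.0004, "z": 0.0058, "rx": 0.001, "ry": 0.001, "rz": 0.001}, {"grip": 1, "x": 0.0015, "y": 0.0, "z": 0.0033, "rx": 0.0, "ry": 0.0, "rz": 0.0}, {"grip": 1, "x": 0.0016, "y": 0.0, "z": 0.0032, "rx": 0.0, "ry": 0.0, "rz": 0.0}, {"grip": 1, "x": 0.0015, "y": 0.0, "z": 0.0033, "rx": 0.0, "ry": 0.0, "rz": 0.0}, {"grip": 1, "x": 0.0015, "y": 0.0, "z": 0.0032, "rx": 0.0, "ry": 0.0, "rz": 0.0}, {"grip": 1, "x": 0.0016, "y": 0.0, "z": 0.0033, "rx": 0.0, "ry": 0.0, "rz": 0.0}]
0 [ -40.2   29.    88.7    6.7   37.6 -104.1] err0.0000 dq 0.8 [ 0.565 -0.3    0.125]
1 [ -40.2   29.6   89.     6.8   36.9 -104.2] err0.0000 dq 0.7 [ 0.565 -0.301  0.118]
2 [ -40.2   30.1   89.3    6.9   36.1 -104.3] err0.0000 dq 0.8 [ 0.565 -0.301  0.112]
3 [ -40.2   30.4   89.6    6.9   35.6 -104.4] err0.0000 dq 0.5 [ 0.565 -0.301  0.108]
4 [ -40.2   30.7   89.8    7.    35.1 -104.5] err0.0000 dq 0.5 [ 0.565 -0.301  0.105]
5 [ -40.2   31.    90.     7.1   34.6 -104.6] err0.0000 dq 0.5 [ 0.565 -0.301  0.101]
6 [ -40.2   31.3   90.2    7.2   34.1 -104.7] err0.0000 dq 0.5 [ 0.565 -0.301  0.098]
7 [ -40.2   31.6   90.4    7.3   33.6 -104.8] err0.0000 dq 0.5 [ 0.565 -0.301  0.094]
```

play_rows(
  commands=[
    {"grip":1,"x":0.0025,"y":-0.0004,"z":0.0058,"rx":0.0,"ry":0.001,"rz":0.001},
    {"grip":1,"x":0.0025,"y":-0.0004,"z":0.0058,"rx":0.0,"ry":0.002,"rz":0.001},
    {"grip":1,"x":0.0025,"y":-0.0004,"z":0.0058,"rx":0.001,"ry":0.001,"rz":0.001},
    {"grip":1,"x":0.0015,"y":0.0,"z":0.0033,"rx":0.0,"ry":0.0,"rz":0.0},
    {"grip":1,"x":0.0016,"y":0.0,"z":0.0032,"rx":0.0,"ry":0.0,"rz":0.0},
  ],
)

```text
time_s: 18.65
position: [0.5649, -0.3014, 0.1045]
tool_rot: [[-0.78, 0.509, 0.364], [0.461, 0.861, -0.215], [-0.423, -0.0, -0.906]]
ft_force: [0.1, 0.4, -1.7]
grip_width: 0.017
```

play_rows(
  commands=[
    {"grip":1,"x":0.0015,"y":0.0,"z":0.0033,"rx":0.0,"ry":0.0,"rz":0.0},
    {"grip":1,"x":0.0015,"y":0.0,"z":0.0032,"rx":0.0,"ry":0.0,"rz":0.0},
    {"grip":1,"x":0,"y":0.0,"z":0,"rx":0.0,"ry":0.0,"rz":0.0},
  ],
)

```text
time_s: 19.02
position: [0.5648, -0.3013, 0.0973]
tool_rot: [[-0.78, 0.509, 0.363], [0.462, 0.861, -0.215], [-0.422, -0.0, -0.906]]
ft_force: [0.7, 0.2, -1.9]
grip_width: 0.0169
```

Run:
```python
from kin import *
np.set_printoptions(precision=4,suppress=True)
s=env.observe(); print(s['time_s'],tor(s['position']),s['ft_force'],s['wrist_torque'],s['grip_width'])
p,r=plan([(ramp(.0312,.0005,.0885),pose(YAW,25),5)],1)
```

```text
19.025 [0.0315 0.0005 0.0973] [ 0.677   0.1555 -1.8829] [ 0.1949  0.3159 -0.0084] 0.016888405612235074
5
[{"grip": 1, "x": 0.0008, "y": 0.0, "z": 0.0016, "rx": 0.0, "ry": 0.0, "rz": 0.0}, {"grip": 1, "x": 0.0008, "y": 0.0, "z": 0.0016, "rx": 0.0, "ry": 0.0, "rz": 0.0}, {"grip": 1, "x": 0.0008, "y": 0.0, "z": 0.0015, "rx": 0.0, "ry": 0.0, "rz": 0.0}, {"grip": 1, "x": 0.0008, "y": 0.0, "z": 0.0016, "rx": 0.0, "ry": 0.0, "rz": 0.0}, {"grip": 1, "x": 0.0008, "y": 0.0, "z": 0.0016, "rx": 0.0, "ry": 0.0, "rz": 0.0}]
```

Inside the slots with no contact force so far. I'll continue down gently.

play_rows(
  commands=[
    {"grip":1,"x":0.0008,"y":0.0,"z":0.0016,"rx":0.0,"ry":0.0,"rz":0.0},
    {"grip":1,"x":0.0008,"y":0.0,"z":0.0016,"rx":0.0,"ry":0.0,"rz":0.0},
    {"grip":1,"x":0.0008,"y":0.0,"z":0.0015,"rx":0.0,"ry":0.0,"rz":0.0},
  ],
)

```text
time_s: 19.4
position: [0.5647, -0.3013, 0.0922]
tool_rot: [[-0.78, 0.509, 0.364], [0.461, 0.861, -0.215], [-0.423, -0.0, -0.906]]
ft_force: [0.2, -0.2, -1.9]
grip_width: 0.0168
```

play_rows(
  commands=[
    {"grip":1,"x":0.0008,"y":0.0,"z":0.0016,"rx":0.0,"ry":0.0,"rz":0.0},
  ],
)

```text
time_s: 19.52
position: [0.5647, -0.3012, 0.0904]
tool_rot: [[-0.78, 0.509, 0.364], [0.461, 0.861, -0.215], [-0.423, -0.0, -0.906]]
ft_force: [0.0, -0.2, -1.9]
grip_width: 0.0169
```

play_rows(
  commands=[
    {"grip":1,"x":0.0008,"y":0.0,"z":0.0016,"rx":0.0,"ry":0.0,"rz":0.0},
  ],
)

```text
time_s: 19.65
position: [0.5649, -0.3013, 0.0892]
tool_rot: [[-0.78, 0.509, 0.365], [0.461, 0.861, -0.216], [-0.424, -0.0, -0.906]]
ft_force: [-5.8, 3.6, 12.0]
grip_width: 0.0168
```

play_rows(
  commands=[
    {"grip":0.4,"x":0,"y":0,"z":0,"rx":0,"ry":0,"rz":0},
    {"grip":0.3,"x":0,"y":0,"z":0,"rx":0,"ry":0,"rz":0},
    {"grip":0.2,"x":0,"y":0,"z":0,"rx":0,"ry":0,"rz":0},
  ],
)

```text
time_s: 20.02
position: [0.5647, -0.3013, 0.0888]
tool_rot: [[-0.78, 0.509, 0.364], [0.461, 0.861, -0.216], [-0.423, -0.0, -0.906]]
ft_force: [0.6, -0.3, 0.3]
grip_width: 0.0343
```

Run:
```python
from kin import *
np.set_printoptions(precision=4,suppress=True)
d=snap('wrist','wrist11'); s=env.observe(); print(s['time_s'],tor(s['position']),s['ft_force'],s['grip_width'])
```

```text
20.075 [0.0313 0.0005 0.0888] [-1.3164 -0.4356  0.0651] 0.0341089770920254
```

View pics/wrist11.png

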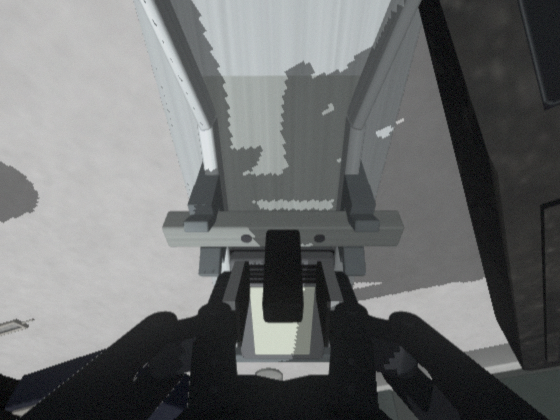

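The bar (row 225-240) is in both slots, the tab is free between the fingers, and the contact force is gone. I'll retreat along the tool axis.

play_rows(
  commands=[
    {"grip":0.2,"x":0,"y":0,"z":-0.01,"rx":0,"ry":0,"rz":0},
    {"grip":0.2,"x":0,"y":0,"z":-0.02,"rx":0,"ry":0,"rz":0},
    {"grip":0.2,"x":0,"y":0,"z":-0.025,"rx":0,"ry":0,"rz":0},
    {"grip":0.2,"x":0.01,"y":0,"z":-0.03,"rx":0,"ry":0,"rz":0},
    {"grip":0.2,"x":0.02,"y":0,"z":-0.03,"rx":0,"ry":0,"rz":0},
    {"grip":0.2,"x":0.02,"y":0,"z":-0.02,"rx":0,"ry":0,"rz":0},
    {"grip":0.2,"x":0,"y":0,"z":0,"rx":0,"ry":0,"rz":0},
    {"grip":0.2,"x":0,"y":0,"z":0,"rx":0,"ry":0,"rz":0},
  ],
)

```text
time_s: 21.08
position: [0.4769, -0.2494, 0.1906]
tool_rot: [[-0.779, 0.509, 0.365], [0.461, 0.861, -0.216], [-0.424, -0.001, -0.906]]
ft_force: [0.4, -0.4, 0.0]
grip_width: 0.034
```

Run:
```python
from kin import *
np.set_printoptions(precision=4,suppress=True)
d=snap('wrist','wrist12'); snap('side','side12'); s=env.observe(); print(s['time_s'],tor(s['position']),s['ft_force'],s['grip_width'],s['qvel'])
Q=tor(cloud(d)).reshape(-1,3); X,Y,Z=Q.T
for y0 in (-.055,-.041,.041,.055,-.02,.02):
    m=(np.abs(Y-y0)<.005)&(X>.015)&(X<.042)&(Z>.03)&(Z<.075); t=m&(Z>.05); t=m&(X>.024)&(X<.034); print(y0,m.sum(),'top z',np.median(Z[t]),'x',np.percentile(X[m&(Z>.052)&(Z<.058)],[3,97]))
t=(np.abs(Y)<.012)&(Z>.06)&(Z<.11)&(X>0)&(X<.06); print('tab',t.sum(),np.median(Q[t&(Z>.097)],0),Z[t].max()); b=t&(np.abs(Y)<.006)&(Z<.095)
print('back face dx/dz',np.polyfit(Z[b],X[b],1))
i=d['color'].copy()
for p in [(.0453,.031,.0596),(.0453,-.031,.0596)]:
    u=proj(d,ramp(*p)); cv2.circle(i,(int(u[0]),int(u[1])),3,(0,0,255),1)
cv2.imwrite('pics/wrist12b.png',i)
i=cv2.imread('pics/side12.png'); cv2.imwrite('pics/side12c.png',cv2.resize(i[130:290,200:360],None,fx=3.7,fy=3.7,interpolation=cv2.INTER_CUBIC))
```

```text
21.175 [-0.0706  0.0005  0.1899] [ 0.6865 -1.1418  0.0755] 0.03434697393042624 [-0.1128  0.4175  0.2401 -0.0064  0.0182  0.0062]
-0.055 201 top z 0.05483335145697896 x [0.0216 0.0379]
-0.041 136 top z 0.054808222302965504 x [0.0253 0.0418]
0.041 142 top z 0.054951139152079984 x [0.0242 0.0415]
0.055 192 top z 0.05490926439599417 x [0.021  0.0356]
-0.02 196 top z 0.05492988955927308 x [0.0215 0.0375]
0.02 189 top z 0.05511236409912937 x [0.0217 0.0359]
tab 850 [0.0266 0.0008 0.1006] 0.10199049971030794
back face dx/dz [0.0019 0.0218]
```

View pics/wrist12b.png

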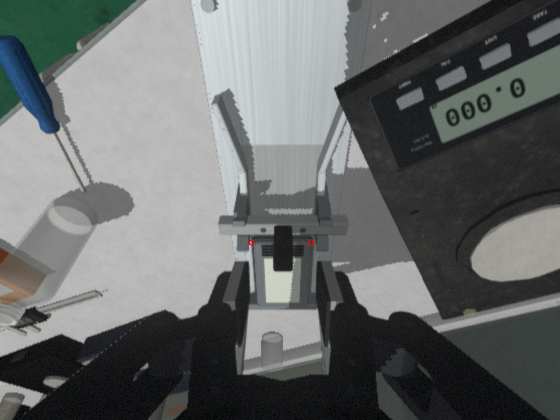

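View pics/side12c.png

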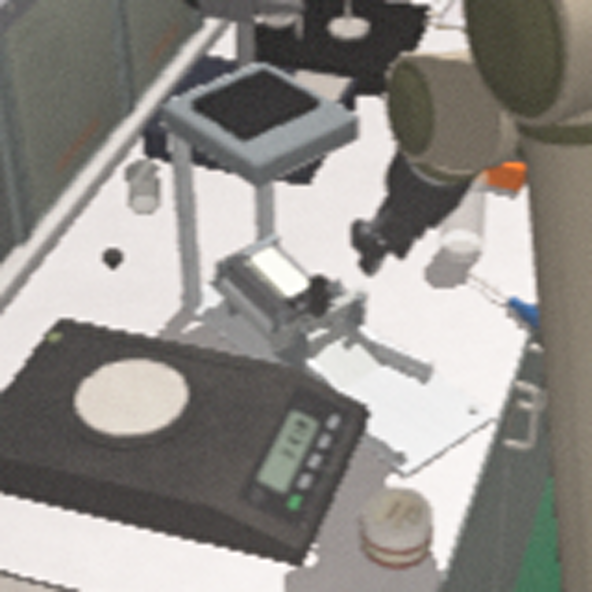

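Run:
```python
from kin import *
np.set_printoptions(precision=4,suppress=True)
for fn in('wrist7','wrist12'):
    d=dict(np.load(f'pics/{fn}.npz')); Q=tor(cloud(d)).reshape(-1,3); X,Y,Z=Q.T
    for y0 in(-.024,.024):
        m=(np.abs(Y-y0)<.005)&(X>.03)&(X<.16)&(Z>.05)&(Z<.09); 
        t=m&(Z-(.0596+(X-.0453)*.176)>-.004); print(fn,y0,t.sum(),'tail top edge x',np.percentile(X[t],[1,3,6]),'z off',np.median((Z-(.0596+(X-.0453)*.176))[t]))
```

```text
wrist7 -0.024 539 tail top edge x [0.0464 0.0471 0.0486] z off -0.001370319670588413
wrist7 0.024 545 tail top edge x [0.0462 0.047  0.0484] z off -0.0011315222030282707
wrist12 -0.024 618 tail top edge x [0.0314 0.033  0.036 ] z off -0.0014104109408980409
wrist12 0.024 614 tail top edge x [0.0312 0.0335 0.0455] z off -0.0011827814258644452
```

Run:
```python
from rig import env,order
print(order.close_job(), env.observe()['time_s'])
```

```text
the job is handed in; nothing more can be done
the job is handed in; nothing more can be done
```

I pushed the grey cassette up the ramp to the stop and stood the keeper bar in both slots with its tab upright. The job is handed in after about 21 s of the 54 s allowed; it gave no verdict.

**Cassette:** I pushed on its tail face with the two fingertips 30 mm apart until the force jumped from about 4 N to 27 N, where I expected the stop. In the wrist picture taken before the bar was set, the tail's top edge measured x ≈ 46 mm, against the 45 mm expected when home. In the last picture my home marks still fell on the tail. The depth check there was spoiled by bar points, so the final cassette position rests on that picture.

**Keeper bar:** I pinched the tab with the tool leaning 25 degrees and lowered the bar until contact, at the height I had predicted.
- **Height:** the bar's top reads about 56 mm at both ends, so its underside is about 42 mm, on the slot floors.
- **Position:** x is about 29 to 30 mm, and sideways it is within about 1 mm of centre.
- **Tab:** it is upright to well under a degree.

**Robot and bystanders:** the gripper ended clear of everything, with no contact force. The pot stands in the last side picture and the clear bottle shows in the last pictures, but I did not re-measure either. The arm did not touch the jar, and I did not check it again at the end.

**What went wrong on the way:**
- My first approach behind the cassette ran wrist joint 5 to its limit. I repeated it with less lean and leaned the tool further on the slope.
- One move call was refused for missing keys and moved nothing.

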